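# Gauge and sort salvaged rack brackets

### The job

Use the step feeler gauge from the stand to find out which of the blue brackets are sound, without forcing it: slid into the slot of a sound one the thin tip goes in and the shoulder stops at the mouth; a pinched one will not take the tip, a spread one swallows the shoulder too. Stand the sound brackets upright in the open drawer and push it gently fully home. Put the pinched and spread ones in the grey basket, hang the gauge back on its stand, and leave the other things on the table alone.

Things in the scene. Friction and masses are not known exactly. Their poses are not given: they have to be found in the camera images.
- bracket_1_centre (a point): blue steel beam bracket, one of up to four (None if absent), alike outside: foot plate 56 (x) x 46 (y) x 6 mm and two upright cheeks 50 mm long (x), reaching 36 mm above the underside, 30 mm over their outer faces (y): grip across those. Between them a slot along x, 30 mm deep, open at top and ends. About 180 g. Point: the centre, 18 mm above the underside; z up
- bracket_2_centre (a point): another blue bracket, same outside. Slot width of any bracket: about 6 mm if sound, 1.5 mm if pinched, 14 mm if spread; the names do not tell which is which, the gauge does (bracket_N_wall in the rules lies half the slot's width from its centre). Point: the centre, 18 mm above the underside
- bracket_3_centre (a point): another blue bracket, same outside. Slot width of any bracket: about 6 mm if sound, 1.5 mm if pinched, 14 mm if spread; the names do not tell which is which, the gauge does (bracket_N_wall in the rules lies half the slot's width from its centre). Point: the centre, 18 mm above the underside
- bracket_4_centre (a point): another blue bracket, same outside. Slot width of any bracket: about 6 mm if sound, 1.5 mm if pinched, 14 mm if spread; the names do not tell which is which, the gauge does (bracket_N_wall in the rules lies half the slot's width from its centre). Point: the centre, 18 mm above the underside
- gauge_handle (a point): centre of the black handle of the step feeler gauge: handle 30 (x) x 18 (y) x 50 (z) mm, grip across y. Directly under it a flange 64 (x) x 36 (y) x 6 mm, and under that the steel blade, point down. About 120 g; z up, x along the blade's width
- gauge_tip (a point): tip of the gauge blade, 89 mm under the handle's centre. Blade 16 mm wide (x); the lowest 16 mm are 4 mm thick (y) with a rounded end, then a square shoulder, 9 mm thick for 42 mm up to the flange. Laid along a slot from above it goes in 16 mm (sound, shoulder stops), not at all (pinched) or 30 mm to the slot's floor (spread)
- stand_top (a point): fixed gauge stand: two uprights, 12 mm thick (x), 44 mm wide (y), 40 mm apart (clear, along x). Point: midway between their tops, 75 mm above the table. The gauge hangs with its flange on both tops, blade between them, gauge x along stand x (either way round), tip 58 mm below this point, handle centre 31 mm above it
- drawer (a joint): opening of the kit drawer in m: 0 is fully home against its stop, 0.175 fully open; about 1.5 N friction; opens towards the robot
- drawer_front (a point): a place to push: middle of the outer face of the drawer's front panel, 52 mm above the table; moves with the drawer; x points in the closing direction. Panel 250 mm long (y), 12 mm thick, top edge 73 mm above the table; a pull lip juts out 14 mm at 16 mm height. The unit's top is 80 mm above the table
- drawer_floor (a point): centre of the drawer's inner floor, 10 mm above the table, moves with the drawer, x in the closing direction; inside 194 (x) x 210 (y) mm, side walls 43 mm high. The panel's inner face is 97 mm to -x of this point; from there back the drawer is open above for a length equal to the joint value, the rest is under the unit's top
- basket: shallow grey plastic scrap basket, fixed, open above, 150 (x) x 180 (y) x 50 mm outside, walls 4 mm, floor 5 mm thick; origin at the centre of its underside
- tape_roll: bystander to leave alone: open cardboard roll lying flat, 90 mm across, 48 mm high; origin at its underside's centre
- spray_can: bystander to leave alone: upright plain metal can, 60 mm across, 170 mm high; origin at its underside's centre
- carton_small: bystander to leave alone: cardboard carton 130 x 160 x 110 mm; origin at its underside's centre
- label_stack: bystander to leave alone: flat stack of paper 100 x 70 x 18 mm; origin at its underside's centre
Not all that is in view belongs to the job. What is shaped like the part that bears gauge_handle but turquoise or yellow is not meant.

How it is judged:
By the outcome, as a careful person would: the job done as asked, in the order asked, and still so for the second after the job is handed in, with the robot touching nothing.
Of bracket_1, bracket_2, bracket_3, bracket_4 only 3 to 4 are there at a start; the rules pass over those that are not, and their reading is None.
At some moment in a run one of bracket_1, bracket_2, bracket_3, bracket_4 may be knocked a few centimetres aside while the robot is not near it.
It also fails if it takes over 210 s, if anything falls off the work surface, if the arm or the gripper's body presses on something with over 40 N, if the wrist force passes 120 N, or if a joint passes its speed limit or range.

### The arm

A 6-joint arm with a two-finger parallel gripper is mounted at the origin on the work surface. World frame = base frame: x ahead of the robot, y to its left, z up, the work surface at z = 0. Lengths are in m, angles in rad, forces in N, time in s.
With the tool pointing down it reaches from about 0.375 to 0.925 m from the base axis. Payload 5.7 kg.
Tool frame: the origin (TCP) lies midway between the tips of the shut fingers; the grasp point (between the pads) lies 19 mm behind it; z points along the fingers, y is the direction in which the jaws open and shut (so a half turn about z gives the same grasp; the last joint's range is limited). The gripper opens to 85 mm and grips with 20 to 120 N. Pads are 22 mm wide; open, the fingers measure 114 mm over their backs; the gripper's body (76 mm by 85 mm) begins 54 mm behind the grasp point. The pads swing forward as they close: fully open they stand 13 mm farther back than shut.
Start: joints at [-1.35, 0.359, 1.51, -0, 1.272, -0.115], TCP at [0.198, -0.566, 0.231] pointing down, gripper open.
Joint ranges: [-2.97, 2.97], [-1.01, 2.36], [0.21, 2.38], [-0.96, 4.11], [0.2, 2.71], [-2.98, 2.98]. Speed limits (rad/s): [2.39, 2.39, 3.14, 3.14, 3.14, 3.14].

### API

Orientations are given as a unit quaternion [x, y, z, w].
In Python, from plant import robot, get_image, camera_model, models gives the robot as it stands.
- The arm moves only by the tool apply_moves, never from a script. Its argument "deltas" is a list of rows, each a list of 7 numbers: the shift along the tool's x, y, z in cm, then the turn, a rotation vector about the tool's x, y, z in rad, then the opening, from 0 (shut) to 1 (fully open). A call has 1 to 20 rows; each row is the pose to reach, as a shift and turn from the pose commanded when the call began, along the tool's axes at that moment; what a row does not reach only later rows make up. A row lasts 1/12 s, in which the tool goes at most 41.7 mm and 7.16 degrees, less where a joint would pass 70% of its speed; a pose out of reach is approached as far as the arm can. A call with a gripper value outside its range is refused whole. The fingers move at their own pace and stop on an object; the grip force is fixed at half the most. Time passes only in rows, so rows that repeat a pose let the fingers close. It gives the time, the measured TCP pose, the force and the opening at its end, in the units of the state.
- robot.get_obs(): the state, without advancing time (a new reading comes with each control period).
- get_image(name): name is "scene" or "side" or "wrist"; returns the picture (384x512x3 uint8, red, green, blue); there is no depth.
- camera_model(name): a dict with "fx", "fy", "cx", "cy" (pixels), "D" ([k1, k2, p1, p2, k3] as OpenCV has them; the pictures are not rectified), "position" and "rotation" of the camera in the world. Camera axes: x right, y down, z forward; pixel columns grow to the right and rows downward; lengths in m; the calibration is good to about 2 mm. A picture is of the moment at which its call begins: read the wrist's pose just before it. camera_model takes no time and is no camera call; for the wrist camera it gives the pose at the moment of the call.
- robot.finish_job(): hands the job in, once; it reports no verdict.
Trained networks look in the newest picture that a camera, given by its name, has taken for a name from the list of things; names that differ only in an ending like _2 or _b are one class to them, and where a whole thing is asked for, a point or a joint stands for the part that bears it (a point fixed in the world has none). Each returns a list of dicts, best first, with "score" (0 to 1); they miss things now and then, are a little off and sometimes report something else, mostly with a low value. They report only what shows in the picture. A call takes as long as a camera call. They do not tell look-alikes from the thing itself.
- models.recognise(name, camera): "position" ([x, y, z] in m, in the coordinates of the camera as it stood for that picture, good to about 4 mm: the middle of the surface that is visible of it).
The state is a dict: "clock": time; "joint_positions": joint angles; "joint_velocities": joint speeds; "joint_efforts": joint torques, N m; "position": TCP position; "ee_rot": TCP orientation; "contact_force": force on the tool from outside, world axes, zero at the start; "ft_torque": the same for the moment, N m; "grip_width": finger opening in m.
Only numpy, scipy, OpenCV 4.12 (cv2) and the standard library are available. Lean on these libraries where they do the work, as an engineer would, in place of code of your own. Each camera call takes 0.05 s, during which the arm holds its last target. There are 200 camera calls.

## Working session

There is one attempt and no reset: what is moved stays moved. The work goes in short steps, Python scripts to look and compute and a tool call to move; the robot and the scene stay as the last step left them, time stands still between calls to the robot, and variables do not carry over. Pictures are saved under pics/ and viewed, about 12 in all and at most 16, crops included, and the job is handed in when it is done.

Besides the shell and the picture viewer there is one more tool, called by a JSON object that holds its "name" and its "arguments", one argument or row to a line. apply_moves: Moves the arm, as the interface text tells. Its arguments: {"type":"object","properties":{"deltas":{"type":"array"}},"required":["deltas"]}

```bash
ls; mkdir -p pics; cat > h.py <<'E'
import numpy as np, cv2
from scipy.spatial.transform import Rotation as R
from plant import robot, get_image, camera_model, models
def cam(n):
    m=camera_model(n); K=np.array([[m['fx'],0,m['cx']],[0,m['fy'],m['cy']],[0,0,1.]]); 
    r=np.array(m['rotation']); r=r if r.shape==(3,3) else R.from_quat(r).as_matrix()
    return K,np.array(m['D']),np.array(m['position']),r
def ray(c,px,z):
    K,D,p,r=c; u=cv2.undistortPoints(np.array([[px]],float),K,D)[0,0]; d=r@np.array([u[0],u[1],1]); return p+d*(z-p[2])/d[2]
def proj(c,P):
    K,D,p,r=c; return cv2.projectPoints((np.atleast_2d(P)-p)@r,np.zeros(3),np.zeros(3),K,D)[0][:,0]
def snap(n,f):
    c=cam(n); im=get_image(n); cv2.imwrite(f'pics/{f}.png',im[:,:,::-1]); return im,c
def find(n,camn,c):
    return [(round(d['score'],2),np.round(c[3]@np.array(d['position'])+c[2],3),np.round(proj(c,c[3]@np.array(d['position'])+c[2])[0])) for d in models.recognise(n,camn)]
def delta(pos,yaw_rot,o=None):
    # shift (cm) & rotvec in tool axes to reach world pos / rotation
    o=o or robot.get_obs(); r=R.from_quat(o['ee_rot']); return r.inv().apply(np.array(pos)-o['position'])*100,(r.inv()*yaw_rot).as_rotvec()
E
python3 - <<'E'
from h import *
print(robot.get_obs())
for n in ['scene','side']:
    im,c=snap(n,n+'0'); print(n,c[2],c[3].round(2).tolist())
    for t in ['bracket_1_centre','gauge_handle','basket','drawer_front','stand_top','drawer','tape_roll','spray_can','carton_small','label_stack']:
        try: print(t,find(t,n,c))
        except Exception as e: print(t,e)
a=cv2.imread('pics/scene0.png');b=cv2.imread('pics/side0.png')
E
```

```text
pics
{'clock': 0.0, 'joint_positions': array([-1.35010032e+00,  3.59531707e-01,  1.51146591e+00,  5.26686575e-06,
        1.27248375e+00, -1.15103171e-01]), 'joint_velocities': array([ 7.99010728e-04,  6.27787105e-05, -5.40491574e-04,  1.70279570e-03,
        9.16418317e-04,  4.49997997e-04]), 'joint_efforts': array([-6.77858316e-04, -5.27611649e+01, -2.78611887e+01,  2.38244871e-05,
        1.29568577e-02, -5.41904548e-07]), 'position': array([ 0.19755413, -0.56580935,  0.23042494]), 'ee_rot': array([ 9.85937635e-01,  1.67111005e-01, -4.73225961e-05, -9.43173448e-04]), 'contact_force': array([-0.22981831, -0.73321432,  0.16385955]), 'ft_torque': array([-0.05331841,  0.02080743, -0.01823141]), 'grip_width': 0.08514262976222624}
scene [1.31827159 0.83398604 1.09482572] [[-0.71, 0.46, -0.53], [0.7, 0.48, -0.53], [0.01, -0.75, -0.66]]
bracket_1_centre [(0.6, array([ 0.562, -0.12 ,  0.023]), array([200., 192.]))]
gauge_handle [(0.73, array([ 0.687, -0.067,  0.081]), array([179., 205.])), (0.67, array([0.72 , 0.044, 0.068]), array([195., 233.])), (0.67, array([0.342, 0.265, 0.068]), array
[... 1154 characters left out ...]
163.]))]
drawer_front [(0.81, array([0.54 , 0.249, 0.015]), array([247., 254.]))]
stand_top [(0.9, array([ 0.68 , -0.059,  0.015]), array([218., 177.]))]
drawer [(0.91, array([0.538, 0.249, 0.013]), array([248., 254.]))]
tape_roll [(0.61, array([ 0.332, -0.188,  0.025]), array([314., 158.]))]
spray_can [(0.88, array([ 0.684, -0.385,  0.112]), array([228., 100.]))]
carton_small [(0.59, array([0.598, 0.52 , 0.113]), array([213., 324.]))]
label_stack [(0.81, array([ 0.735, -0.231,  0.017]), array([210., 144.])), (0.48, array([ 0.331, -0.187,  0.027]), array([315., 158.])), (0.46, array([ 0.537, -0.377,  0.006]), array([264., 125.])), (0.19, array([ 0.441, -0.112,  0.025]), array([284., 170.]))]
```

```bash
ls pics
```

```text
scene0.png
side0.png
```

```bash
python3 -c "
import cv2
for n in ['scene','side']:
    a=cv2.imread(f'pics/{n}0.png')[90:330,90:400]; cv2.imwrite(f'pics/{n}0c.png',cv2.resize(a,None,fx=2.5,fy=2.5,interpolation=2))"
```

```text
(no output)
```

View pics/scene0c.png

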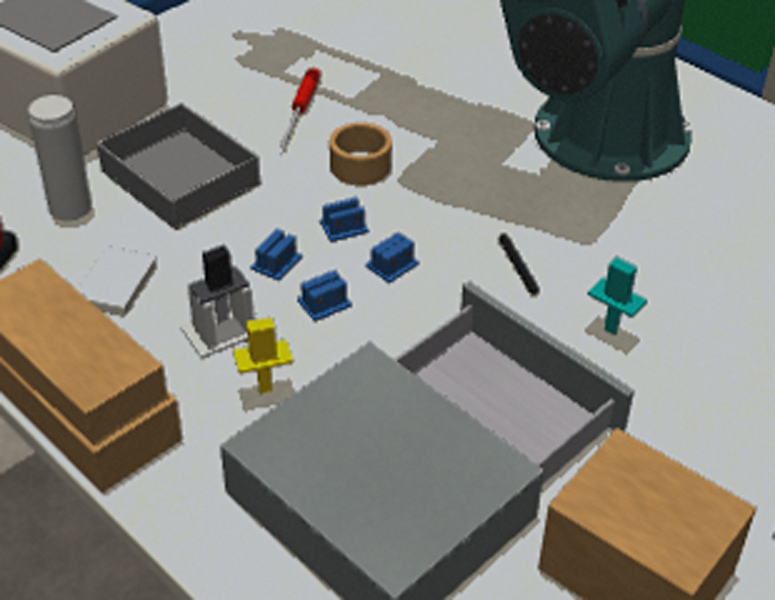

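View pics/side0c.png

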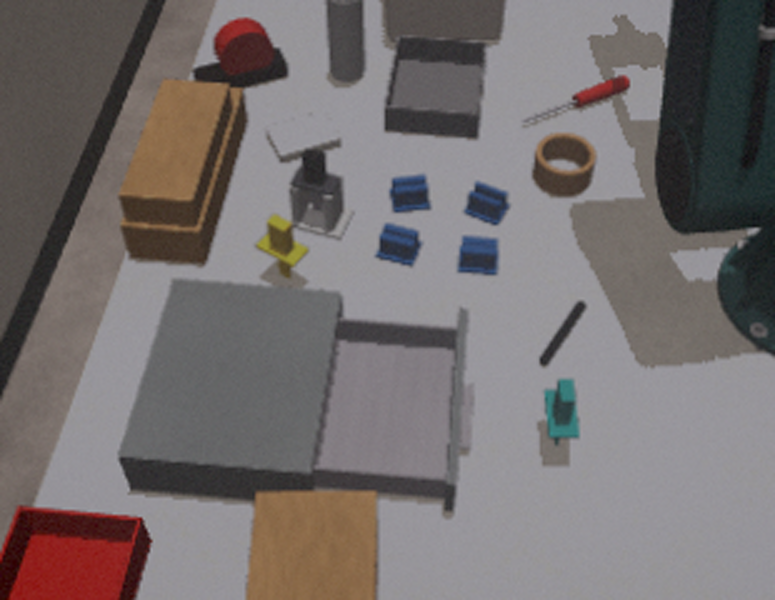

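True gauge: black, on the stand at scene px (176,197). The yellow one (195,228) and the turquoise one (337,208) are decoys. Four blue brackets sit at side px (254,167), (285,171), (250,188) and (281,192). Next I go above them for a wrist look.

```bash
python3 - <<'E'
from h import *
print(delta([0.55,-0.08,0.40],R.from_quat([1,0,0,0])))
c=cam('wrist'); o=robot.get_obs(); r=R.from_quat(o['ee_rot']).as_matrix(); print(r.T@(c[2]-o['position']), (r.T@c[3]).round(3))
c=cam('side')
for p in [(254,167),(285,171),(250,188),(281,192)]: print(ray(c,p,.025))
E
```

```text
(array([ 49.29107971, -34.31852209, -16.86974875]), array([-1.46204484e-04,  5.89914265e-06,  3.35840206e-01]))
[ 0.08339535 -0.00023393 -0.14304382] [[ 0.001 -0.946 -0.323]
 [ 1.     0.001  0.001]
 [-0.001 -0.323  0.946]]
[ 0.55272584 -0.11657538  0.025     ]
[ 0.43843372 -0.10871204  0.025     ]
[ 0.55707317 -0.01364439  0.025     ]
[ 0.44768903 -0.00692012  0.025     ]
```

{"name": "apply_moves", "arguments": {
  "deltas": [
    [8, -6, -13, 0, 0, 0.1, 1],
    [49.3, -34.3, -16.9, 0, 0, 0.336, 1],
    [49.3, -34.3, -16.9, 0, 0, 0.336, 1],
    [49.3, -34.3, -16.9, 0, 0, 0.336, 1],
    [49.3, -34.3, -16.9, 0, 0, 0.336, 1],
    [49.3, -34.3, -16.9, 0, 0, 0.336, 1],
    [49.3, -34.3, -16.9, 0, 0, 0.336, 1],
    [49.3, -34.3, -16.9, 0, 0, 0.336, 1],
    [49.3, -34.3, -16.9, 0, 0, 0.336, 1],
    [49.3, -34.3, -16.9, 0, 0, 0.336, 1],
    [49.3, -34.3, -16.9, 0, 0, 0.336, 1],
    [49.3, -34.3, -16.9, 0, 0, 0.336, 1],
    [49.3, -34.3, -16.9, 0, 0, 0.336, 1],
    [49.3, -34.3, -16.9, 0, 0, 0.336, 1],
    [49.3, -34.3, -16.9, 0, 0, 0.336, 1],
    [49.3, -34.3, -16.9, 0, 0, 0.336, 1],
    [49.3, -34.3, -16.9, 0, 0, 0.336, 1],
    [49.3, -34.3, -16.9, 0, 0, 0.336, 1],
    [49.3, -34.3, -16.9, 0, 0, 0.336, 1],
    [49.3, -34.3, -16.9, 0, 0, 0.336, 1]
  ]
}}

```text
clock: 2.77
position: [0.5491, -0.0815, 0.3998]
ee_rot: [1.0, -0.001, -0.001, 0.0]
contact_force: [0.7, -0.4, 0.4]
grip_width: 0.0852
```

```bash
python3 - <<'E'
from h import *
o=robot.get_obs(); print(o['position'],o['ee_rot'],o['joint_positions'])
im,c=snap('wrist','w1')
cv2.imwrite('pics/w1b.png',cv2.resize(im[:,:,::-1],(800,600)))
for t in ['bracket_1_centre','gauge_handle','stand_top']: print(t,find(t,'wrist',c))
E
```

```text
[ 0.54905489 -0.08149121  0.39983122] [ 9.99999228e-01 -1.05954888e-03 -6.47564716e-04  4.89962895e-05] [-2.71496804e-01  1.86719806e-01  1.34333722e+00 -4.40816389e-04
  1.61275751e+00  1.30140040e+00]
bracket_1_centre [(0.82, array([ 0.559, -0.124,  0.035]), array([281., 131.]))]
gauge_handle [(0.96, array([ 0.683, -0.079,  0.081]), array([254.,  44.])), (0.65, array([0.719, 0.031, 0.063]), array([174.,  18.])), (0.62, array([0.349, 0.251, 0.072]), array([ 65., 256.])), (0.41, array([ 0.686, -0.383,  0.085]), array([479.,  41.]))]
stand_top [(0.75, array([ 0.67 , -0.079,  0.006]), array([254.,  59.]))]
```

View pics/w1b.png

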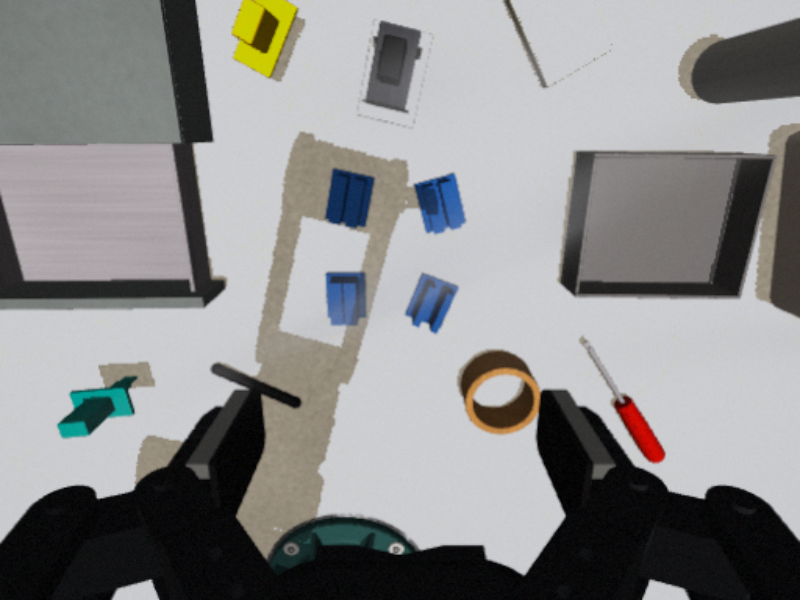

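```bash
cat >> h.py <<'E'
from scipy.optimize import minimize
def box(x,y,z0,z1,ox=0,oy=0): return np.array([[ox+a*x/2,oy+b*y/2,c] for a in(-1,1) for b in(-1,1) for c in(z0,z1)])
BR=[box(.056,.046,0,.006),box(.050,.030,.006,.036)]
GA=[box(.030,.018,.081,.131),box(.064,.036,.075,.081),box(.012,.044,0,.075,.026),box(.012,.044,0,.075,-.026)]
def sil(c,boxes,p,s,z0=0):
    m=np.zeros((384*s,512*s),np.uint8); ca,sa=np.cos(p[2]),np.sin(p[2])
    for b in boxes:
        P=b@np.array([[ca,sa,0],[-sa,ca,0],[0,0,1]])+[p[0],p[1],z0]
        q=cv2.convexHull((proj(c,P)*s+(s-1)/2).astype(np.float32)); cv2.fillConvexPoly(m,np.round(q*16).astype(np.int32),1,shift=4)
    return m
def fit(c,mask,boxes,p0,s=3,z0=0):
    M=cv2.resize(mask.astype(np.float32),None,fx=s,fy=s,interpolation=cv2.INTER_LINEAR)>.5
    def f(p):
        S=sil(c,boxes,p,s,z0)>0; return 1-(S&M).sum()/max((S|M).sum(),1)
    best=None
    for dy in np.arange(-.6,.61,.2):
        q=np.array([p0[0],p0[1],p0[2]+dy]); X=np.vstack([q,q+[.006,0,0],q+[0,.006,0],q+[0,0,.15]])
        r=minimize(f,q,method='Nelder-Mead',options=dict(initial_simplex=X,xatol=1e-4,fatol=1e-4,maxiter=150))
        if best is None or r.fun<best.fun: best=r
    return best.x,1-best.fun
def blue(im):
    h=cv2.cvtColor(im,cv2.COLOR_RGB2HSV); return ((abs(h[...,0].astype(int)-110)<12)&(h[...,1]>120)).astype(np.uint8)
def brackets(im,c,minA=200,z0=0):
    n,l,st,ct=cv2.connectedComponentsWithStats(blue(im)); out=[]
    for i in range(1,n):
        x,y,w,h,a=st[i]
        if a<minA or x<2 or y<2 or x+w>510 or y+h>382: continue
        mask=cv2.morphologyEx((l==i).astype(np.uint8),cv2.MORPH_CLOSE,np.ones((9,9),np.uint8))
        g=ray(c,ct[i],.02); p,s=fit(c,mask,BR,[g[0],g[1],0.],z0=z0); out.append((p.round(4),round(s,3),ct[i].round()))
    return out
E
python3 - <<'E'
from h import *
im=cv2.imread('pics/w1.png')[:,:,::-1].copy(); c=cam('wrist')
for b in brackets(im,c): print(b)
h=cv2.cvtColor(im,cv2.COLOR_RGB2HSV); m=((h[...,2]<120)&(h[...,1]<80)).astype(np.uint8)
m[:, :215]=0;m[:,285:]=0;m[100:]=0
p,s=fit(c,m,GA,[.687,-.07,.0]);print('gauge',p,s)
for z in(.075,.11): print(ray(c,(254,44),z))
print(delta([.60,-.07,.30],R.from_quat([1,0,0,0])))
E
```

```text
(array([ 0.5628, -0.0245, -0.1995]), np.float64(0.904), array([223., 127.]))
(array([ 0.5571, -0.1254,  0.2761]), np.float64(0.901), array([281., 130.]))
(array([ 0.449 , -0.0136, -0.0512]), np.float64(0.487), array([218., 186.]))
(array([ 0.4305, -0.1232,  1.742 ]), np.float64(0.479), array([277., 199.]))
gauge [ 0.68723519 -0.07429392 -0.21514582] 0.8750436056652481
[ 0.68528502 -0.07871216  0.075     ]
[ 0.68137512 -0.07887706  0.11      ]
(array([ 5.03875039, -1.12141965, 10.0211836 ]), array([-6.56813911e-05,  2.72079805e-04, -1.86022849e-03]))
```

{"name": "apply_moves", "arguments": {
  "deltas": [
    [4, -0.5, 4, 0, 0, 0, 1],
    [9, -1, 9, 0, 0, 0, 1],
    [13, -1, 12, 0, 0, 0, 1],
    [13, -1, 12, 0, 0, 0, 1],
    [13, -1, 12, 0, 0, 0, 1],
    [13, -1, 12, 0, 0, 0, 1],
    [13, -1, 12, 0, 0, 0, 1]
  ]
}}

```text
clock: 3.55
position: [0.6795, -0.0705, 0.2799]
ee_rot: [1.0, -0.0, -0.001, -0.0]
contact_force: [-1.3, 0.0, -0.0]
grip_width: 0.0855
```

```bash
python3 - <<'E'
from h import *
im,c=snap('wrist','w2'); print(find('gauge_handle','wrist',c))
q=proj(c,[[.687,-.074,.1]])[0]; print(q)
h=cv2.cvtColor(im,cv2.COLOR_RGB2HSV); m=((h[...,2]<130)&(h[...,1]<80)).astype(np.uint8)
n,l,st,ct=cv2.connectedComponentsWithStats(m); i=l[int(q[1]),int(q[0])]; print(st[i]); m=(l==i).astype(np.uint8)
p,s=fit(c,m,GA,[.687,-.074,-.2]);print('gauge',p,s)
o=im[:,:,::-1].copy(); S=sil(c,GA,p,1); k,_=cv2.findContours(S,0,2); cv2.drawContours(o,k,-1,(0,255,0),1)
S=sil(c,GA[:1],p,1); k,_=cv2.findContours(S,0,2); cv2.drawContours(o,k,-1,(0,0,255),1)
cv2.imwrite('pics/w2b.png',cv2.resize(o,(800,600)))
E
```

```text
[(0.78, array([0.725, 0.03 , 0.06 ]), array([169., 119.])), (0.66, array([ 0.697, -0.08 ,  0.083]), array([264., 146.])), (0.58, array([ 0.37 , -0.193,  0.024]), array([331., 336.]))]
[259.16549914 158.3717518 ]
[ 238  116   46   68 2085]
gauge [ 0.68679068 -0.07467453 -0.22789914] 0.9148100893120031
```

View pics/w2b.png

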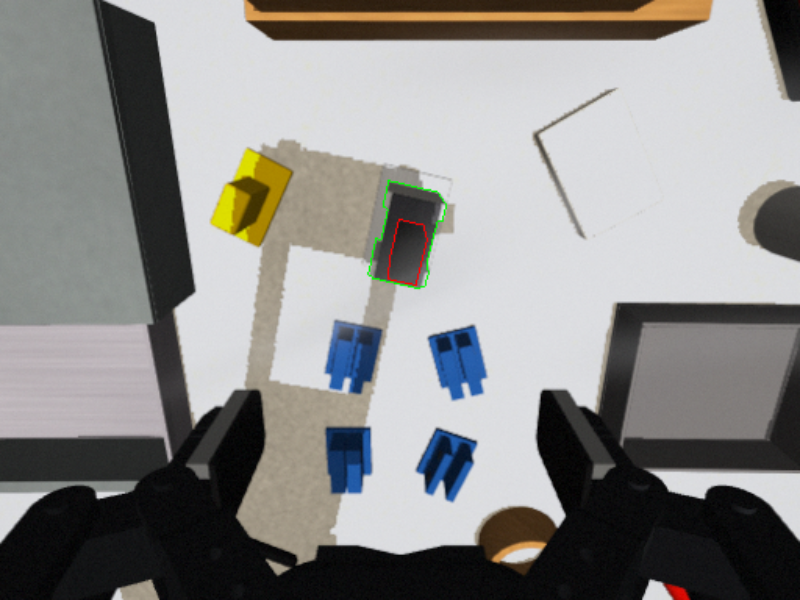

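```bash
cat >> h.py <<'E'
def blue(im):
    h=cv2.cvtColor(im,cv2.COLOR_RGB2HSV); return ((abs(h[...,0].astype(int)-110)<14)&(h[...,1]>75)).astype(np.uint8)
def go(x,y,z,yaw): 
    d,r=delta([x,y,z],R.from_euler('z',yaw)*R.from_quat([1,0,0,0])); print('delta',d.round(2),r.round(3))
E
python3 - <<'E'
from h import *
im=cv2.imread('pics/w2.png')[:,:,::-1].copy(); c=cam('wrist'); o=im[:,:,::-1].copy()
for b in brackets(im,c):
    print(b); k,_=cv2.findContours(sil(c,BR,b[0],4),0,2)
    if b is not None: o=o if o.shape[0]>400 else cv2.resize(o,None,fx=4,fy=4,interpolation=2); cv2.drawContours(o,k,-1,(0,255,0),1)
cv2.imwrite('pics/w2c.png',o[780:1290,760:1360])
go(.6868,-.0747,.14,-.228); go(.6868,-.0747,.09,-.228)
E
```

```text
(array([ 0.5616, -0.0248, -0.2133]), np.float64(0.935), array([225., 228.]))
(array([ 0.5557, -0.1269,  0.2635]), np.float64(0.947), array([293., 231.]))
(array([ 0.4468, -0.0176, -0.0198]), np.float64(0.942), array([223., 293.]))
(array([ 0.4402, -0.1189, -0.3608]), np.float64(0.932), array([286., 296.]))
delta [ 0.68  0.4  14.23] [ 0.    -0.002  0.227]
delta [ 0.67  0.4  19.23] [ 0.    -0.002  0.227]
```

View pics/w2c.png

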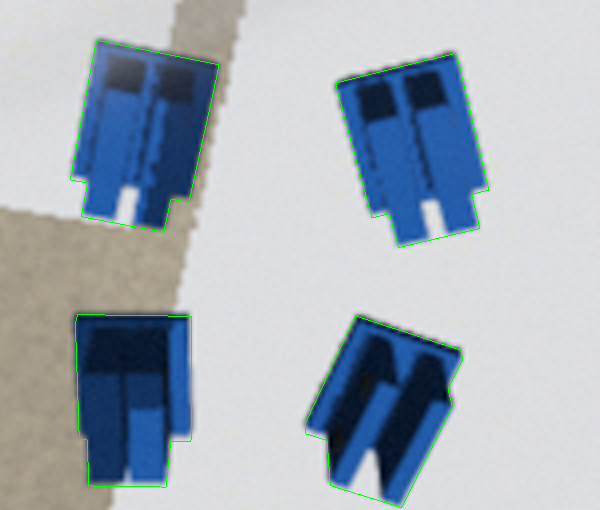

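The fits match well: A(.5616,-.0248), B(.5557,-.1269), C(.4468,-.0176), D(.4402,-.1189). By eye, A and B look about 6 mm, C pinched and D spread. The gauge will decide. I grasp it first.

{"name": "apply_moves", "arguments": {
  "deltas": [
    [0.4, 0.2, 4, 0, 0, 0.1, 0.6],
    [0.7, 0.4, 8, 0, 0, 0.227, 0.6],
    [0.7, 0.4, 12, 0, 0, 0.227, 0.6],
    [0.7, 0.4, 15, 0, 0, 0.227, 0.6],
    [0.7, 0.4, 17.2, 0, 0, 0.227, 0.6],
    [0.7, 0.4, 18.9, 0, 0, 0.227, 0.6],
    [0.7, 0.4, 18.9, 0, 0, 0.227, 0.6],
    [0.7, 0.4, 18.9, 0, 0, 0.227, 0.6],
    [0.7, 0.4, 18.9, 0, 0, 0.227, 0.1],
    [0.7, 0.4, 18.9, 0, 0, 0.227, 0.1],
    [0.7, 0.4, 18.9, 0, 0, 0.227, 0.1],
    [0.7, 0.4, 18.9, 0, 0, 0.227, 0.1],
    [0.7, 0.4, 18.9, 0, 0, 0.227, 0.1],
    [0.7, 0.4, 18.9, 0, 0, 0.227, 0.1],
    [0.7, 0.4, 18.9, 0, 0, 0.227, 0.1]
  ]
}}

```text
clock: 4.9
position: [0.6886, -0.0745, 0.0938]
ee_rot: [0.994, -0.113, 0.002, 0.0]
contact_force: [-1.5, 0.2, 6.8]
grip_width: 0.017
```

```bash
python3 - <<'E'
from h import *
o=robot.get_obs(); print(o['position'],o['contact_force'],o['grip_width'],R.from_quat(o['ee_rot']).as_euler('xyz'))
E
```

```text
[ 0.6885583  -0.07453118  0.09381001] [-1.53241357  0.22320974  6.79906639] 0.01701075560603657 [-3.1415021  -0.00362941 -0.22718548]
```

{"name": "apply_moves", "arguments": {
  "deltas": [
    [0, 0, -2, 0, 0, 0, 0.1],
    [0, 0, -5, 0, 0, 0, 0.1],
    [0, 0, -8, 0, 0, 0, 0.1],
    [0, 0, -10, 0, 0, 0, 0.1],
    [0, 0, -10, 0, 0, 0, 0.1],
    [0, 0, -10, 0, 0, 0, 0.1]
  ]
}}

```text
clock: 5.4
position: [0.6882, -0.0744, 0.1933]
ee_rot: [0.994, -0.113, 0.002, 0.0]
contact_force: [0.2, -0.2, -2.0]
grip_width: 0.0171
```

```bash
python3 - <<'E'
from h import *
o=robot.get_obs(); print(o['position'],o['contact_force'],o['grip_width'])
go(.5616,-.0248,.125,-.2133)
E
```

```text
[ 0.68820466 -0.07436459  0.19332467] [ 0.19738399 -0.22888974 -2.03117679] 0.017147710024238764
delta [-13.48  -1.98   6.78] [-0.    -0.004 -0.014]
```

{"name": "apply_moves", "arguments": {
  "deltas": [
    [-4, -0.6, 0, 0, 0, -0.014, 0.1],
    [-8, -1.2, 0, 0, 0, -0.014, 0.1],
    [-12, -1.8, 0, 0, 0, -0.014, 0.1],
    [-13.5, -2, 2, 0, 0, -0.014, 0.1],
    [-13.5, -2, 5, 0, 0, -0.014, 0.1],
    [-13.5, -2, 6.8, 0, 0, -0.014, 0.1],
    [-13.5, -2, 6.8, 0, 0, -0.014, 0.1],
    [-13.5, -2, 6.8, 0, 0, -0.014, 0.1]
  ]
}}

```text
clock: 6.07
position: [0.5583, -0.024, 0.1216]
ee_rot: [0.994, -0.106, -0.002, -0.0]
contact_force: [-0.2, 0.4, -1.3]
grip_width: 0.0175
```

```bash
cat >> h.py <<'E'
def look(name,a,zoom=4,guess=.077):
    """a=(x,y,yaw) bracket; wrist crop with predicted slot centre line, and predicted tip"""
    o=robot.get_obs(); im,c=snap('wrist',name); b=cv2.resize(im[:,:,::-1],None,fx=zoom,fy=zoom,interpolation=2)
    q=proj(c,[o['position']-[0,0,guess]])[0]; x0,y0=int(q[0])-75,max(0,int(q[1])-75)
    return o,im,c,b[y0*zoom:(y0+150)*zoom,x0*zoom:(x0+150)*zoom],q,(x0,y0)
E
python3 - <<'E'
from h import *
o,im,c,b,q,x0=look('a1',None); print(o['position'],q,x0); cv2.imwrite('pics/a1c.png',b)
for k in brackets(im,c,100): print(k)
E
```

```text
[ 0.55826117 -0.02395227  0.12160273] [256.01261677 198.68392103] (181, 123)
(array([ 0.5558, -0.1263,  0.2804]), np.float64(0.864), array([377., 167.]))
(array([ 0.5701, -0.0282,  1.3577]), np.float64(0.582), array([255., 166.]))
(array([ 0.4412, -0.1187, -0.3504]), np.float64(0.765), array([381., 274.]))
```

View pics/a1c.png

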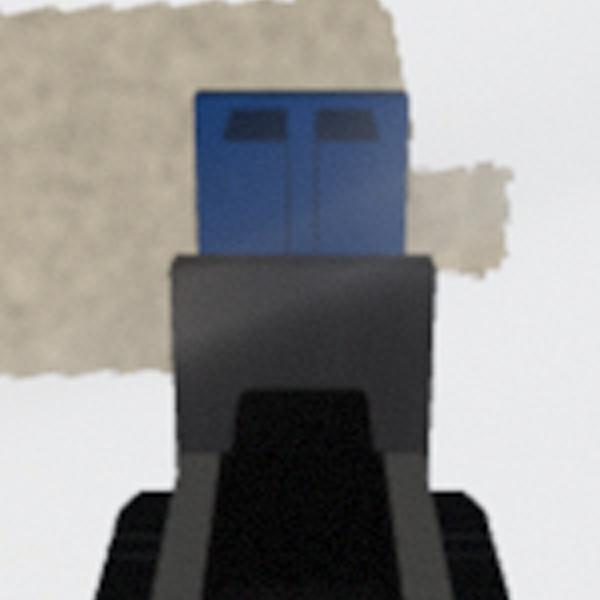

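The flange centre (crop column 303) lines up with the slot centre (302), so alignment is within 0.5 mm. I lower gently.

{"name": "apply_moves", "arguments": {
  "deltas": [
    [0, 0, 0.5, 0, 0, 0, 0.1],
    [0, 0, 0.9, 0, 0, 0, 0.1],
    [0, 0, 1.2, 0, 0, 0, 0.1],
    [0, 0, 1.5, 0, 0, 0, 0.1],
    [0, 0, 1.5, 0, 0, 0, 0.1]
  ]
}}

```text
clock: 6.53
position: [0.5599, -0.0243, 0.1079]
ee_rot: [0.994, -0.106, -0.0, -0.0]
contact_force: [0.5, -0.2, -1.3]
grip_width: 0.0171
```

{"name": "apply_moves", "arguments": {
  "deltas": [
    [0, 0, 0.3, 0, 0, 0, 0.1],
    [0, 0, 0.6, 0, 0, 0, 0.1],
    [0, 0, 0.9, 0, 0, 0, 0.1],
    [0, 0, 1.1, 0, 0, 0, 0.1],
    [0, 0, 1.1, 0, 0, 0, 0.1],
    [0, 0, 1.2, 0, 0, 0, 0.1],
    [0, 0, 1.2, 0, 0, 0, 0.1]
  ]
}}

```text
clock: 7.12
position: [0.5602, -0.0243, 0.0968]
ee_rot: [0.994, -0.106, 0.0, -0.0]
contact_force: [-0.2, -0.1, 1.8]
grip_width: 0.0176
```

{"name": "apply_moves", "arguments": {
  "deltas": [
    [0, 0, 0.1, 0, 0, 0, 0.1],
    [0, 0, 0.1, 0, 0, 0, 0.1],
    [0, 0, 0.1, 0, 0, 0, 0.1]
  ]
}}

```text
clock: 7.37
position: [0.5603, -0.0243, 0.0966]
ee_rot: [0.994, -0.106, 0.0, -0.0]
contact_force: [-3.7, 0.2, 10.4]
grip_width: 0.0173
```

```bash
python3 - <<'E'
from h import *
go(.5616,-.0248,.13,-.2133);go(.5557,-.1269,.125,.27)
E
```

```text
delta [ 0.14  0.02 -3.34] [-0.    -0.001  0.   ]
delta [ 1.72 10.13 -2.84] [ 0.    -0.001 -0.483]
```

Bracket A is sound: it stopped at 16 mm depth. Next is B.

{"name": "apply_moves", "arguments": {
  "deltas": [
    [0, 0, -2, 0, 0, 0, 0.1],
    [0, 0, -4.5, 0, 0, 0, 0.1],
    [0.5, 3, -5, 0, 0, -0.12, 0.1],
    [1, 6, -5, 0, 0, -0.24, 0.1],
    [1.7, 10.1, -5, 0, 0, -0.36, 0.1],
    [1.7, 10.1, -4.5, 0, 0, -0.483, 0.1],
    [1.7, 10.1, -3.2, 0, 0, -0.483, 0.1],
    [1.7, 10.1, -2.8, 0, 0, -0.483, 0.1],
    [1.7, 10.1, -2.8, 0, 0, -0.483, 0.1],
    [1.7, 10.1, -2.8, 0, 0, -0.483, 0.1]
  ]
}}

```text
clock: 8.2
position: [0.555, -0.1261, 0.123]
ee_rot: [0.991, 0.134, -0.0, -0.0]
contact_force: [-0.1, 0.8, -1.8]
grip_width: 0.0176
```

```bash
cat >> h.py <<'E'
def align(name):
    o,im,c,b,q,x0=look(name,None); m=blue(im); sub=np.zeros_like(m); sub[x0[1]:x0[1]+45,x0[0]+8:x0[0]+142]=m[x0[1]:x0[1]+45,x0[0]+8:x0[0]+142]
    print(o['position'],o['contact_force'][2]); r=R.from_quat(o['ee_rot']); 
    dark=(im.max(2)<110)&(m==0)
    for y in range(x0[1],x0[1]+75,3):
        xs=np.where(m[y,x0[0]+30:x0[0]+120])[0]
        f=np.where(dark[y,x0[0]+30:x0[0]+120])[0]
        if len(xs)>8: print(y,'blue',xs[0]+x0[0]+30,xs[-1]+x0[0]+30,'mid',(xs[0]+xs[-1])/2+x0[0]+30,len(xs))
    cv2.imwrite(f'pics/{name}c.png',b); return o,im,c
E
python3 - <<'E'
from h import *
o,im,c=align('b1')
for k in brackets(im,c,100): print(k)
E
```

```text
[ 0.55498002 -0.12610482  0.12303916] -1.7924930817429572
151 blue 230 281 mid 255.5 52
154 blue 230 282 mid 256.0 53
157 blue 230 281 mid 255.5 44
160 blue 230 281 mid 255.5 39
163 blue 231 281 mid 256.0 51
166 blue 231 281 mid 256.0 51
169 blue 231 281 mid 256.0 51
172 blue 231 281 mid 256.0 51
175 blue 231 281 mid 256.0 51
178 blue 231 280 mid 255.5 50
181 blue 231 280 mid 255.5 50
184 blue 231 280 mid 255.5 50
(array([ 0.5621, -0.0244, -0.2292]), np.float64(0.961), array([141., 146.]))
(array([ 0.5625, -0.1267, -1.3   ]), np.float64(0.53), array([255., 168.]))
(array([ 0.4479, -0.0163, -0.0156]), np.float64(0.958), array([113., 261.]))
(array([ 0.431 , -0.1097, -0.0452]), np.float64(0.062), array([197., 279.]))
```

View pics/b1c.png

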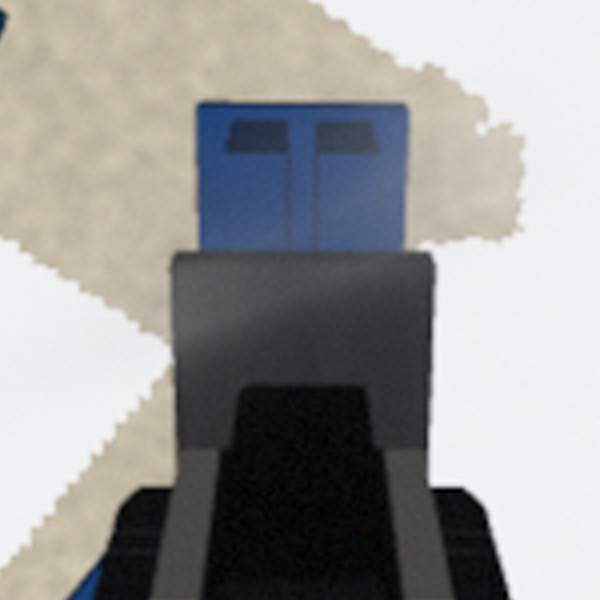

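B is aligned: blue mid column 256, flange 256.5. Down.

{"name": "apply_moves", "arguments": {
  "deltas": [
    [0, 0, 0.5, 0, 0, 0, 0.1],
    [0, 0, 0.9, 0, 0, 0, 0.1],
    [0, 0, 1.2, 0, 0, 0, 0.1],
    [0, 0, 1.5, 0, 0, 0, 0.1],
    [0, 0, 1.5, 0, 0, 0, 0.1]
  ]
}}

```text
clock: 8.67
position: [0.5549, -0.1263, 0.1076]
ee_rot: [0.991, 0.135, -0.001, -0.0]
contact_force: [-0.4, -0.6, -0.9]
grip_width: 0.0178
```

{"name": "apply_moves", "arguments": {
  "deltas": [
    [0, 0, 0.3, 0, 0, 0, 0.1],
    [0, 0, 0.6, 0, 0, 0, 0.1],
    [0, 0, 0.9, 0, 0, 0, 0.1],
    [0, 0, 1.1, 0, 0, 0, 0.1],
    [0, 0, 1.1, 0, 0, 0, 0.1],
    [0, 0, 1.2, 0, 0, 0, 0.1],
    [0, 0, 1.2, 0, 0, 0, 0.1]
  ]
}}

```text
clock: 9.25
position: [0.5554, -0.1266, 0.0967]
ee_rot: [0.991, 0.134, 0.0, -0.0]
contact_force: [-1.3, 1.5, 2.6]
grip_width: 0.0172
```

{"name": "apply_moves", "arguments": {
  "deltas": [
    [0, 0, 0.1, 0, 0, 0, 0.1],
    [0, 0, 0.1, 0, 0, 0, 0.1],
    [0, 0, 0.1, 0, 0, 0, 0.1]
  ]
}}

```text
clock: 9.5
position: [0.5555, -0.1266, 0.0966]
ee_rot: [0.991, 0.135, 0.0, 0.0]
contact_force: [-2.5, 0.0, 11.3]
grip_width: 0.0175
```

```bash
python3 - <<'E'
from h import *
go(.4405,-.1189,.125,-.3555)
E
```

```text
delta [-10.88  -3.81  -2.85] [ 0.    -0.001  0.625]
```

B is sound too: it stopped at .0966 again. Next is D.

{"name": "apply_moves", "arguments": {
  "deltas": [
    [0, 0, -2, 0, 0, 0, 0.1],
    [0, 0, -4.5, 0, 0, 0, 0.1],
    [-4, -1.3, -5, 0, 0, 0.12, 0.1],
    [-8, -2.6, -5, 0, 0, 0.24, 0.1],
    [-10.9, -3.8, -5, 0, 0, 0.36, 0.1],
    [-10.9, -3.8, -5, 0, 0, 0.48, 0.1],
    [-10.9, -3.8, -4.5, 0, 0, 0.6, 0.1],
    [-10.9, -3.8, -2.8, 0, 0, 0.625, 0.1],
    [-10.9, -3.8, -2.8, 0, 0, 0.625, 0.1],
    [-10.9, -3.8, -2.8, 0, 0, 0.625, 0.1],
    [-10.9, -3.8, -2.8, 0, 0, 0.625, 0.1]
  ]
}}

```text
clock: 10.42
position: [0.4403, -0.1191, 0.1236]
ee_rot: [0.984, -0.176, -0.0, -0.0]
contact_force: [-0.1, 0.7, -0.9]
grip_width: 0.0171
```

```bash
python3 - <<'E'
from h import *
o,im,c=align('d1')
for k in brackets(im,c,100): print(k)
E
```

```text
[ 0.44034506 -0.11909057  0.12359206] -0.9434041604886712
151 blue 229 271 mid 250.0 43
154 blue 229 280 mid 254.5 52
157 blue 229 280 mid 254.5 43
160 blue 229 280 mid 254.5 42
163 blue 229 280 mid 254.5 52
166 blue 229 279 mid 254.0 51
169 blue 229 279 mid 254.0 51
172 blue 229 279 mid 254.0 51
175 blue 229 279 mid 254.0 50
178 blue 229 279 mid 254.0 50
181 blue 229 279 mid 254.0 51
184 blue 229 279 mid 254.0 50
(array([ 0.5628, -0.0244, -0.2123]), np.float64(0.974), array([86., 83.]))
(array([ 0.4457, -0.1214,  1.219 ]), np.float64(0.518), array([253., 169.]))
(array([ 0.4484, -0.0162,  0.0091]), np.float64(0.918), array([143., 215.]))
```

{"name": "apply_moves", "arguments": {
  "deltas": [
    [0, -0.17, 0, 0, 0, 0, 0.1],
    [0, -0.17, 0.5, 0, 0, 0, 0.1],
    [0, -0.17, 0.9, 0, 0, 0, 0.1],
    [0, -0.17, 1.2, 0, 0, 0, 0.1],
    [0, -0.17, 1.5, 0, 0, 0, 0.1],
    [0, -0.17, 1.5, 0, 0, 0, 0.1]
  ]
}}

```text
clock: 10.97
position: [0.4402, -0.1172, 0.1076]
ee_rot: [0.984, -0.177, -0.001, -0.0]
contact_force: [0.3, 0.6, 0.0]
grip_width: 0.0171
```

{"name": "apply_moves", "arguments": {
  "deltas": [
    [0, 0, 0.3, 0, 0, 0, 0.1],
    [0, 0, 0.6, 0, 0, 0, 0.1],
    [0, 0, 0.9, 0, 0, 0, 0.1],
    [0, 0, 1.1, 0, 0, 0, 0.1],
    [0, 0, 1.1, 0, 0, 0, 0.1],
    [0, 0, 1.2, 0, 0, 0, 0.1],
    [0, 0, 1.2, 0, 0, 0, 0.1]
  ]
}}

```text
clock: 11.55
position: [0.4408, -0.1174, 0.0962]
ee_rot: [0.984, -0.177, -0.0, -0.0]
contact_force: [-1.0, -0.2, -0.9]
grip_width: 0.0178
```

{"name": "apply_moves", "arguments": {
  "deltas": [
    [0, 0, 0.3, 0, 0, 0, 0.1],
    [0, 0, 0.6, 0, 0, 0, 0.1],
    [0, 0, 0.8, 0, 0, 0, 0.1],
    [0, 0, 0.8, 0, 0, 0, 0.1]
  ]
}}

```text
clock: 11.88
position: [0.4404, -0.1173, 0.0878]
ee_rot: [0.984, -0.177, -0.0, -0.0]
contact_force: [0.4, -0.9, -1.9]
grip_width: 0.0174
```

{"name": "apply_moves", "arguments": {
  "deltas": [
    [0, 0, 0.2, 0, 0, 0, 0.1],
    [0, 0, 0.4, 0, 0, 0, 0.1],
    [0, 0, 0.5, 0, 0, 0, 0.1],
    [0, 0, 0.5, 0, 0, 0, 0.1]
  ]
}}

```text
clock: 12.22
position: [0.4406, -0.1174, 0.0831]
ee_rot: [0.984, -0.177, -0.0, -0.0]
contact_force: [-0.6, -0.0, -1.4]
grip_width: 0.0177
```

```bash
python3 - <<'E'
from h import *
go(.4480,-.0165,.125,-.01)
E
```

```text
delta [-2.82 -9.71 -4.19] [-0.     0.    -0.345]
```

D swallows the shoulder (about 30 mm deep), so it is spread. Next is C.

{"name": "apply_moves", "arguments": {
  "deltas": [
    [0, 0, -2, 0, 0, 0, 0.1],
    [0, 0, -4.5, 0, 0, 0, 0.1],
    [0, 0, -6, 0, 0, 0, 0.1],
    [-1, -3.5, -6, 0, 0, -0.12, 0.1],
    [-2, -7, -6, 0, 0, -0.24, 0.1],
    [-2.8, -9.7, -6, 0, 0, -0.345, 0.1],
    [-2.8, -9.7, -5, 0, 0, -0.345, 0.1],
    [-2.8, -9.7, -4.3, 0, 0, -0.345, 0.1],
    [-2.8, -9.7, -4.3, 0, 0, -0.345, 0.1],
    [-2.8, -9.7, -4.3, 0, 0, -0.345, 0.1]
  ]
}}

```text
clock: 13.05
position: [0.4478, -0.0172, 0.1259]
ee_rot: [1.0, -0.006, -0.001, -0.0]
contact_force: [0.7, -0.5, -1.7]
grip_width: 0.0174
```

```bash
python3 - <<'E'
from h import *
o,im,c=align('c1')
for k in brackets(im,c,100): print(k)
E
```

```text
[ 0.44779003 -0.0171695   0.12591941] -1.6735413782806332
150 blue 230 280 mid 255.0 51
153 blue 230 280 mid 255.0 51
156 blue 230 280 mid 255.0 46
159 blue 230 280 mid 255.0 44
162 blue 230 280 mid 255.0 51
165 blue 230 280 mid 255.0 51
168 blue 230 280 mid 255.0 51
171 blue 231 280 mid 255.5 50
174 blue 231 280 mid 255.5 50
177 blue 231 280 mid 255.5 50
180 blue 231 280 mid 255.5 50
183 blue 231 280 mid 255.5 50
186 blue 231 276 mid 253.5 38
(array([ 0.4583, -0.0136,  1.5217]), np.float64(0.532), array([255., 168.]))
(array([ 0.4414, -0.1186, -0.386 ]), np.float64(0.946), array([372., 190.]))
```

View pics/c1c.png

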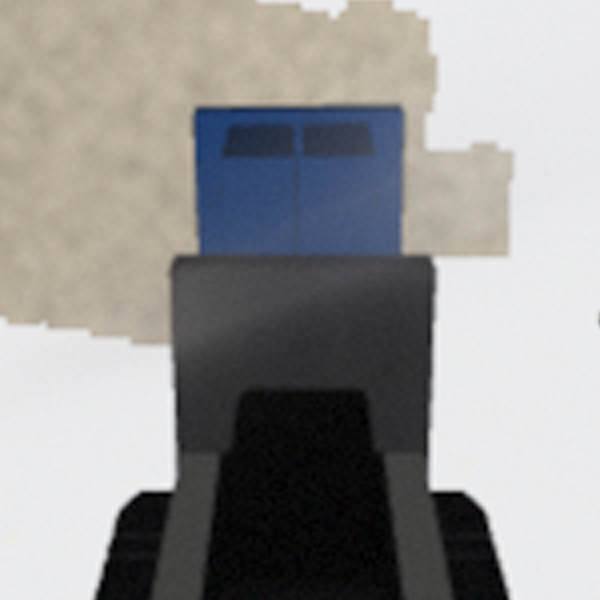

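{"name": "apply_moves", "arguments": {
  "deltas": [
    [0, -0.1, 0.4, 0, 0, 0, 0.1],
    [0, -0.1, 0.8, 0, 0, 0, 0.1],
    [0, -0.1, 1.1, 0, 0, 0, 0.1],
    [0, -0.1, 1.3, 0, 0, 0, 0.1],
    [0, -0.1, 1.4, 0, 0, 0, 0.1],
    [0, -0.1, 1.45, 0, 0, 0, 0.1],
    [0, -0.1, 1.45, 0, 0, 0, 0.1]
  ]
}}

```text
clock: 13.68
position: [0.4483, -0.016, 0.1122]
ee_rot: [1.0, -0.005, -0.0, 0.0]
contact_force: [-1.2, 0.1, 5.9]
grip_width: 0.0175
```

```bash
python3 - <<'E'
from h import *
go(.6886,-.0745,.19,-.2272)
E
```

```text
delta [24.09  5.61 -7.78] [0.    0.    0.217]
```

C is pinched: contact at the mouth, 5.9 N. I hang the gauge back now, since the hand is needed.

{"name": "apply_moves", "arguments": {
  "deltas": [
    [0, 0, -3, 0, 0, 0, 0.1],
    [0, 0, -6.5, 0, 0, 0, 0.1],
    [4, 1, -7.8, 0, 0, 0.1, 0.1],
    [8, 2, -7.8, 0, 0, 0.217, 0.1],
    [12, 3, -7.8, 0, 0, 0.217, 0.1],
    [16, 4, -7.8, 0, 0, 0.217, 0.1],
    [20, 5, -7.8, 0, 0, 0.217, 0.1],
    [24.1, 5.6, -7.8, 0, 0, 0.217, 0.1],
    [24.1, 5.6, -7.8, 0, 0, 0.217, 0.1],
    [24.1, 5.6, -7.8, 0, 0, 0.217, 0.1],
    [24.1, 5.6, -7.8, 0, 0, 0.217, 0.1],
    [24.1, 5.6, -7.8, 0, 0, 0.217, 0.1]
  ]
}}

```text
clock: 14.68
position: [0.6871, -0.0738, 0.1893]
ee_rot: [0.994, -0.113, -0.001, -0.0]
contact_force: [0.0, 0.1, -0.4]
grip_width: 0.0171
```

```bash
python3 - <<'E'
from h import *
go(.6886,-.0745,.115,-.2272);go(.6886,-.0745,.0945,-.2272)
E
```

```text
delta [0.18 0.03 7.43] [-0.     0.002  0.   ]
delta [0.19 0.03 9.48] [-0.     0.002  0.   ]
```

{"name": "apply_moves", "arguments": {
  "deltas": [
    [0.2, 0, 2.5, 0, 0, 0, 0.1],
    [0.2, 0, 5, 0, 0, 0, 0.1],
    [0.2, 0, 7, 0, 0, 0, 0.1],
    [0.2, 0, 8.3, 0, 0, 0, 0.1],
    [0.2, 0, 9, 0, 0, 0, 0.1],
    [0.2, 0, 9.4, 0, 0, 0, 0.1],
    [0.2, 0, 9.4, 0, 0, 0, 0.1]
  ]
}}

```text
clock: 15.27
position: [0.6903, -0.0746, 0.0958]
ee_rot: [0.994, -0.113, -0.0, -0.0]
contact_force: [0.8, -0.8, -0.5]
grip_width: 0.0174
```

{"name": "apply_moves", "arguments": {
  "deltas": [
    [-0.1, 0, 0.15, 0, 0, 0, 0.1],
    [-0.1, 0, 0.2, 0, 0, 0, 0.1],
    [-0.1, 0, 0.2, 0, 0, 0, 0.1]
  ]
}}

```text
clock: 15.52
position: [0.6902, -0.0745, 0.0948]
ee_rot: [0.994, -0.113, 0.001, 0.0]
contact_force: [-0.1, -0.8, -1.3]
grip_width: 0.0172
```

{"name": "apply_moves", "arguments": {
  "deltas": [
    [0, 0, 0, 0, 0, 0, 0.5],
    [0, 0, 0, 0, 0, 0, 0.5],
    [0, 0, 0, 0, 0, 0, 0.5],
    [0, 0, 0, 0, 0, 0, 0.5],
    [0, 0, 0, 0, 0, 0, 0.5],
    [0, 0, -1, 0, 0, 0, 0.5],
    [0, 0, -4, 0, 0, 0, 0.5],
    [0, 0, -8, 0, 0, 0, 0.5],
    [0, 0, -11, 0, 0, 0, 0.5],
    [0, 0, -13, 0, 0, 0, 0.5],
    [0, 0, -13, 0, 0, 0, 0.5]
  ]
}}

```text
clock: 16.43
position: [0.693, -0.0751, 0.231]
ee_rot: [0.994, -0.113, 0.005, 0.0]
contact_force: [1.0, -0.2, 0.7]
grip_width: 0.0426
```

```bash
python3 - <<'E'
from h import *
o=robot.get_obs(); print(o['position'],o['grip_width'])
im,c=snap('wrist','w3')
q=proj(c,[[.687,-.074,.1]])[0]
h=cv2.cvtColor(im,cv2.COLOR_RGB2HSV); m=((h[...,2]<130)&(h[...,1]<80)).astype(np.uint8)
n,l,st,ct=cv2.connectedComponentsWithStats(m); i=l[int(q[1]),int(q[0])]; print(st[i])
print('gauge',fit(c,(l==i).astype(np.uint8),GA,[.687,-.074,-.2]))
for k in brackets(im,c,100): print(k)
ims,cs=snap('side','s3'); print(find('gauge_handle','side',cs))
# drawer: front panel top edge in scene+side
ims2,c2=snap('scene','s3b')
a=cv2.resize(ims[160:310,180:330,::-1],(560,560),interpolation=2); cv2.imwrite('pics/s3c.png',a)
E
```

```text
[ 0.6930199  -0.07508448  0.23096668] 0.042605332029719355
[ 235  137   44   76 2817]
gauge (array([ 0.68846284, -0.0740809 , -0.21516169]), np.float64(0.9115838217205702))
(array([ 0.5562, -0.127 ,  0.3087]), np.float64(0.437), array([319., 240.]))
(array([ 0.5616, -0.0248, -0.2259]), np.float64(0.942), array([242., 260.]))
(array([ 0.4478, -0.0173, -0.0195]), np.float64(0.93), array([255., 329.]))
[(0.78, array([0.711, 0.047, 0.066]), array([203., 190.])), (0.68, array([0.339, 0.271, 0.068]), array([314., 257.])), (0.48, array([ 0.687, -0.068,  0.08 ]), array([215., 163.]))]
```

View pics/s3c.png

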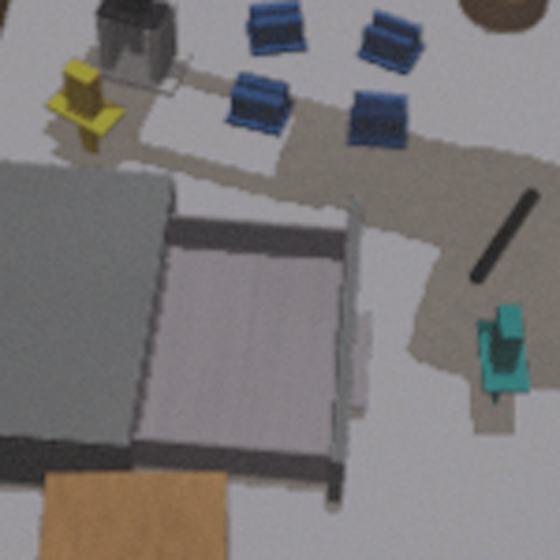

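```bash
python3 - <<'E'
from h import *
c=cam('side'); f=lambda u,v,z: print((u,v),ray(c,(180+u/3.733,160+v/3.733),z).round(4))
print('panel top'); f(361,205,.073);f(352,200,.073); f(347,462,.073); f(334,462,.073)
print('unit edge'); f(172,178,.08); f(133,440,.08)
print('floor'); f(344,253,.01); f(331,455,.01); f(162,245,.01)
im=cv2.imread('pics/scene0.png'); cc=cam('scene')
g=lambda u,v,z: print(ray(cc,(90+u/2.5,90+v/2.5),z).round(4))
print('scene panel top inner/outer'); g(464,287,.073); g(632,395,.073); print('unit'); g(370,344,.08); g(540,468,.08)
E
```

```text
panel top
(361, 205) [0.4573 0.1309 0.073 ]
(352, 200) [0.4653 0.1264 0.073 ]
(347, 462) [0.4537 0.3726 0.073 ]
(334, 462) [0.4634 0.3736 0.073 ]
unit edge
(172, 178) [0.6206 0.1246 0.08  ]
(133, 440) [0.615 0.375 0.08 ]
floor
(344, 253) [0.4683 0.1376 0.01  ]
(331, 455) [0.4658 0.3346 0.01  ]
(162, 245) [0.6291 0.1461 0.01  ]
scene panel top inner/outer
[0.4703 0.1283 0.073 ]
[0.4645 0.3765 0.073 ]
unit
[0.6246 0.1238 0.08  ]
[0.6217 0.3751 0.08  ]
```

Gauge is rehung. The drawer panel's inner face is at x≈.468, y .127–.375, and the unit edge is at x≈.620. I'll pick A now.

```bash
python3 - <<'E'
from h import *
go(.5616,-.0248,.08,-.22);go(.5616,-.0248,.0105,-.22)
E
```

```text
delta [-13.47  -1.95  14.31] [-0.     0.002 -0.007]
delta [-13.45  -1.95  21.26] [-0.     0.002 -0.007]
```

{"name": "apply_moves", "arguments": {
  "deltas": [
    [-4, -0.6, 0, 0, 0, -0.007, 0.7],
    [-8, -1.2, 2, 0, 0, -0.007, 0.7],
    [-12, -1.8, 5, 0, 0, -0.007, 0.7],
    [-13.5, -1.95, 9, 0, 0, -0.007, 0.7],
    [-13.5, -1.95, 12, 0, 0, -0.007, 0.7],
    [-13.5, -1.95, 14.3, 0, 0, -0.007, 0.7],
    [-13.5, -1.95, 14.3, 0, 0, -0.007, 0.7],
    [-13.5, -1.95, 14.3, 0, 0, -0.007, 0.7]
  ]
}}

```text
clock: 17.3
position: [0.5606, -0.0247, 0.079]
ee_rot: [0.994, -0.11, -0.003, -0.0]
contact_force: [0.4, -0.3, -0.8]
grip_width: 0.0597
```

```bash
python3 - <<'E'
from h import *
o,im,c=align('a3'); go(.5616,-.0248,.0105,-.22)
E
```

```text
[ 0.56061396 -0.02470435  0.07900747] -0.8008665615363935
162 blue 225 285 mid 255.0 61
165 blue 224 285 mid 254.5 61
168 blue 225 286 mid 255.5 44
171 blue 225 285 mid 255.0 38
174 blue 225 285 mid 255.0 40
177 blue 225 285 mid 255.0 46
180 blue 225 285 mid 255.0 61
183 blue 225 285 mid 255.0 61
186 blue 225 285 mid 255.0 61
189 blue 226 285 mid 255.5 60
192 blue 226 285 mid 255.5 60
195 blue 226 285 mid 255.5 60
delta [-0.09 -0.01  7.01] [-0.     0.001 -0.   ]
```

Aligned within 1 mm. Down and grip, then lift.

{"name": "apply_moves", "arguments": {
  "deltas": [
    [0, 0, 2.5, 0, 0, 0, 0.7],
    [0, 0, 4.7, 0, 0, 0, 0.7],
    [0, 0, 6, 0, 0, 0, 0.7],
    [0, 0, 6.8, 0, 0, 0, 0.7],
    [0, 0, 6.8, 0, 0, 0, 0.7],
    [0, 0, 6.8, 0, 0, 0, 0.2],
    [0, 0, 6.8, 0, 0, 0, 0.2],
    [0, 0, 6.8, 0, 0, 0, 0.2],
    [0, 0, 6.8, 0, 0, 0, 0.2],
    [0, 0, 6.8, 0, 0, 0, 0.2]
  ]
}}

```text
clock: 18.18
position: [0.564, -0.0252, 0.0144]
ee_rot: [0.994, -0.11, 0.002, 0.0]
contact_force: [0.5, 0.8, 7.4]
grip_width: 0.0288
```

{"name": "apply_moves", "arguments": {
  "deltas": [
    [0, 0, -2, 0, 0, 0, 0.2],
    [0, 0, -5, 0, 0, 0, 0.2],
    [0, 0, -9, 0, 0, 0, 0.2],
    [0, 0, -12, 0, 0, 0, 0.2],
    [0, 0, -12, 0, 0, 0, 0.2],
    [0, 0, -12, 0, 0, 0, 0.2]
  ]
}}

```text
clock: 18.68
position: [0.5642, -0.0253, 0.1352]
ee_rot: [0.994, -0.11, 0.003, 0.0]
contact_force: [-0.2, -0.1, -2.7]
grip_width: 0.0289
```

```bash
python3 - <<'E'
from h import *
o=robot.get_obs(); print(o['contact_force'],o['grip_width']); go(.545,.30,.13,.02); go(.545,.30,.022,.02)
E
```

```text
[-0.1940063  -0.09916462 -2.65074539] 0.02889008628671759
delta [ -8.98 -31.32   0.49] [ 0.    -0.005 -0.24 ]
delta [ -9.03 -31.32  11.29] [ 0.    -0.005 -0.24 ]
```

{"name": "apply_moves", "arguments": {
  "deltas": [
    [-1, -4, 0, 0, 0, -0.12, 0.2],
    [-2.5, -8, 0, 0, 0, -0.24, 0.2],
    [-3.5, -12, 0, 0, 0, -0.24, 0.2],
    [-4.5, -16, 0, 0, 0, -0.24, 0.2],
    [-6, -20, 0, 0, 0, -0.24, 0.2],
    [-7, -24, 0, 0, 0, -0.24, 0.2],
    [-8, -28, 0, 0, 0, -0.24, 0.2],
    [-9, -31.3, 0.5, 0, 0, -0.24, 0.2],
    [-9, -31.3, 0.5, 0, 0, -0.24, 0.2],
    [-9, -31.3, 0.5, 0, 0, -0.24, 0.2],
    [-9, -31.3, 0.5, 0, 0, -0.24, 0.2],
    [-9, -31.3, 0.5, 0, 0, -0.24, 0.2]
  ]
}}

```text
clock: 19.68
position: [0.5423, 0.2986, 0.1268]
ee_rot: [1.0, 0.009, -0.001, 0.001]
contact_force: [0.7, 0.4, -2.0]
grip_width: 0.0288
```

```bash
python3 - <<'E'
from h import *
go(.545,.30,.026,.02); im,c=snap('wrist','dr1'); cv2.imwrite('pics/dr1b.png',cv2.resize(im[:,:,::-1],(800,600)))
E
```

```text
delta [ 0.29 -0.14 10.08] [ 0.001  0.002 -0.001]
```

View pics/dr1b.png

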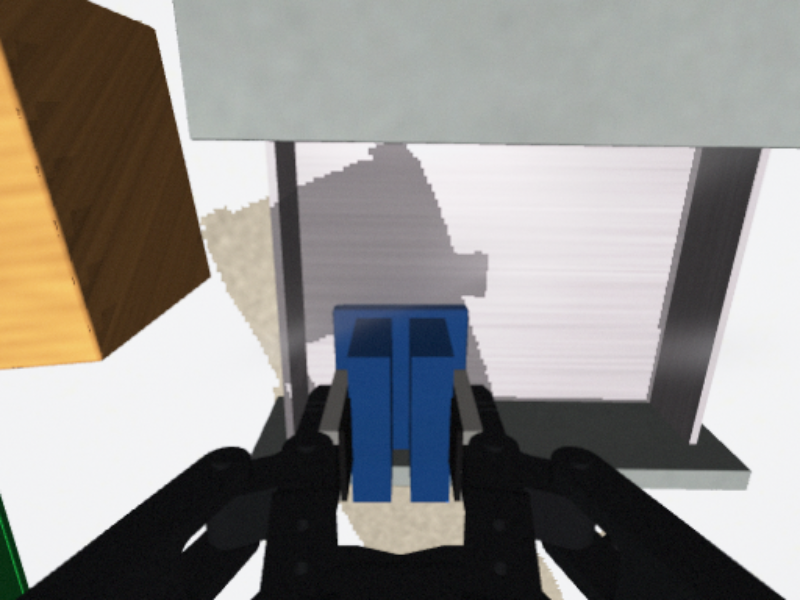

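```bash
python3 - <<'E'
from h import *
c=cam('wrist'); f=lambda t,u,v,z: print(t,ray(c,(u*.64,v*.64),z).round(4))
f('unit',210,139,.08);f('unit',770,148,.08);f('floor/panel',650,402,.01);f('floor/panel',520,399,.01);f('leftwall floor',305,240,.01);f('rightwall floor',672,290,.01)
f('paneltop outer',600,487,.073);f('paneltop inner',600,470,.073)
E
```

```text
unit [0.6218 0.3715 0.08  ]
unit [0.6225 0.1602 0.08  ]
floor/panel [0.47  0.142 0.01 ]
floor/panel [0.4706 0.2227 0.01  ]
leftwall floor [0.5682 0.3512 0.01  ]
rightwall floor [0.5431 0.1432 0.01  ]
paneltop outer [0.4587 0.1964 0.073 ]
paneltop inner [0.469 0.198 0.073]
```

{"name": "apply_moves", "arguments": {
  "deltas": [
    [0.2, 0, 3, 0, 0, 0, 0.2],
    [0.2, 0, 6, 0, 0, 0, 0.2],
    [0.2, 0, 8.3, 0, 0, 0, 0.2],
    [0.2, 0, 9.4, 0, 0, 0, 0.2],
    [0.2, 0, 9.9, 0, 0, 0, 0.2],
    [0.2, 0, 10.05, 0, 0, 0, 0.2],
    [0.2, 0, 10.15, 0, 0, 0, 0.2],
    [0.2, 0, 10.15, 0, 0, 0, 0.2]
  ]
}}

```text
clock: 20.4
position: [0.5462, 0.3004, 0.0276]
ee_rot: [1.0, 0.01, 0.001, -0.0]
contact_force: [0.2, -0.7, -2.0]
grip_width: 0.029
```

{"name": "apply_moves", "arguments": {
  "deltas": [
    [0, 0, 0.15, 0, 0, 0, 0.2],
    [0, 0, 0.3, 0, 0, 0, 0.2],
    [0, 0, 0.35, 0, 0, 0, 0.2],
    [0, 0, 0.35, 0, 0, 0, 0.2]
  ]
}}

```text
clock: 20.73
position: [0.5461, 0.3006, 0.0244]
ee_rot: [1.0, 0.01, 0.001, -0.0]
contact_force: [-0.8, -1.4, 6.8]
grip_width: 0.0289
```

Seated. Release, rise and move toward B.

{"name": "apply_moves", "arguments": {
  "deltas": [
    [0, 0, 0, 0, 0, 0, 0.48],
    [0, 0, 0, 0, 0, 0, 0.48],
    [0, 0, 0, 0, 0, 0, 0.48],
    [0, 0, 0, 0, 0, 0, 0.48],
    [0, 0, -1, 0, 0, 0, 0.48],
    [0, 0, -4, 0, 0, 0, 0.48],
    [0, 0, -8, 0, 0, 0, 0.48],
    [0, 0, -12, 0, 0, 0, 0.48],
    [0, 0, -15, 0, 0, 0, 0.48],
    [0, 3, -18, 0, 0, 0, 0.7],
    [0, 7, -18, 0, 0, 0, 0.7],
    [0, 11, -18, 0, 0, 0, 0.7],
    [0, 15, -18, 0, 0, 0, 0.7],
    [0, 19, -18, 0, 0, 0, 0.7],
    [0, 23, -18, 0, 0, 0, 0.7],
    [0, 27, -18, 0, 0, 0, 0.7],
    [0, 30, -18, 0, 0, 0, 0.7],
    [0, 30, -18, 0, 0, 0, 0.7],
    [0, 30, -18, 0, 0, 0, 0.7]
  ]
}}

```text
clock: 22.32
position: [0.551, -0.0013, 0.2034]
ee_rot: [1.0, 0.008, 0.0, -0.0]
contact_force: [0.3, 0.1, 0.1]
grip_width: 0.0598
```

```bash
python3 - <<'E'
from h import *
print(robot.get_obs()['position']); im,c=snap('wrist','w4')
for k in brackets(im,c,150): print(k)
go(.5557,-.1267,.08,.27)
E
```

```text
[ 0.55100218 -0.00131633  0.20341139]
(array([ 0.5555, -0.1259,  0.2768]), np.float64(0.811), array([369., 165.]))
(array([ 0.4476, -0.0165,  0.0121]), np.float64(0.957), array([267., 245.]))
(array([ 0.4504, -0.1233,  0.6153]), np.float64(0.664), array([354., 246.]))
delta [ 0.25 12.68 12.32] [-0.001 -0.    -0.252]
```

{"name": "apply_moves", "arguments": {
  "deltas": [
    [0.1, 4, 0, 0, 0, -0.12, 0.7],
    [0.2, 8, 3, 0, 0, -0.24, 0.7],
    [0.2, 12.6, 6, 0, 0, -0.252, 0.7],
    [0.2, 12.6, 10, 0, 0, -0.252, 0.7],
    [0.2, 12.6, 12.3, 0, 0, -0.252, 0.7],
    [0.2, 12.6, 12.3, 0, 0, -0.252, 0.7],
    [0.2, 12.6, 12.3, 0, 0, -0.252, 0.7],
    [0.2, 12.6, 12.3, 0, 0, -0.252, 0.7]
  ]
}}

```text
clock: 23.03
position: [0.5565, -0.1245, 0.0812]
ee_rot: [0.991, 0.136, 0.001, 0.0]
contact_force: [0.3, -0.3, 0.2]
grip_width: 0.0599
```

```bash
python3 - <<'E'
from h import *
align('b3'); go(.5557,-.1266,.0105,.27)
E
```

```text
[ 0.55646    -0.12447851  0.08124244] 0.24454239905811334
166 blue 228 287 mid 257.5 57
169 blue 228 287 mid 257.5 44
172 blue 228 288 mid 258.0 41
175 blue 228 287 mid 257.5 33
178 blue 228 287 mid 257.5 26
181 blue 228 287 mid 257.5 60
184 blue 228 287 mid 257.5 60
187 blue 228 287 mid 257.5 60
190 blue 228 287 mid 257.5 60
193 blue 229 287 mid 258.0 59
196 blue 229 287 mid 258.0 59
delta [-0.22  0.13  7.15] [ 0.001 -0.003  0.004]
```

{"name": "apply_moves", "arguments": {
  "deltas": [
    [-0.2, 0.13, 2.5, 0, 0, 0, 0.7],
    [-0.2, 0.13, 4.7, 0, 0, 0, 0.7],
    [-0.2, 0.13, 6, 0, 0, 0, 0.7],
    [-0.2, 0.13, 6.7, 0, 0, 0, 0.7],
    [-0.2, 0.13, 6.7, 0, 0, 0, 0.7],
    [-0.2, 0.13, 6.7, 0, 0, 0, 0.2],
    [-0.2, 0.13, 6.7, 0, 0, 0, 0.2],
    [-0.2, 0.13, 6.7, 0, 0, 0, 0.2],
    [-0.2, 0.13, 6.7, 0, 0, 0, 0.2],
    [-0.2, 0.13, 6.7, 0, 0, 0, 0.2]
  ]
}}

```text
clock: 23.92
position: [0.5553, -0.1277, 0.0146]
ee_rot: [0.991, 0.135, 0.001, 0.001]
contact_force: [-0.0, 0.8, 6.4]
grip_width: 0.0289
```

{"name": "apply_moves", "arguments": {
  "deltas": [
    [0, 0, -2, 0, 0, 0, 0.2],
    [0, 0, -5, 0, 0, 0, 0.2],
    [0, 0, -9, 0, 0, 0, 0.2],
    [0, 0, -12, 0, 0, 0, 0.2],
    [0, 0, -12, 0, 0, 0, 0.2],
    [0, 0, -12, 0, 0, 0, 0.2]
  ]
}}

```text
clock: 24.42
position: [0.5557, -0.1281, 0.1355]
ee_rot: [0.991, 0.136, 0.003, 0.001]
contact_force: [0.6, 0.8, -2.3]
grip_width: 0.0286
```

```bash
python3 - <<'E'
from h import *
go(.545,.20,.13,.01)
E
```

```text
delta [  7.78 -31.9    0.49] [ 0.003 -0.005  0.262]
```

{"name": "apply_moves", "arguments": {
  "deltas": [
    [1, -4, 0, 0, 0, 0.12, 0.2],
    [2, -8, 0, 0, 0, 0.24, 0.2],
    [3, -12, 0, 0, 0, 0.262, 0.2],
    [4, -16, 0, 0, 0, 0.262, 0.2],
    [5, -20, 0, 0, 0, 0.262, 0.2],
    [6, -24, 0, 0, 0, 0.262, 0.2],
    [7, -28, 0, 0, 0, 0.262, 0.2],
    [7.8, -31.9, 0.5, 0, 0, 0.262, 0.2],
    [7.8, -31.9, 0.5, 0, 0, 0.262, 0.2],
    [7.8, -31.9, 0.5, 0, 0, 0.262, 0.2],
    [7.8, -31.9, 0.5, 0, 0, 0.262, 0.2],
    [7.8, -31.9, 0.5, 0, 0, 0.262, 0.2]
  ]
}}

```text
clock: 25.42
position: [0.5428, 0.1993, 0.127]
ee_rot: [1.0, 0.004, -0.001, 0.0]
contact_force: [1.0, -0.0, -2.7]
grip_width: 0.0289
```

```bash
python3 - <<'E'
from h import *
go(.545,.20,.0265,.01); snap('wrist','dr2')
E
```

```text
delta [ 0.24 -0.07 10.05] [ 0.001  0.002 -0.001]
```

{"name": "apply_moves", "arguments": {
  "deltas": [
    [0.1, 0, 3, 0, 0, 0, 0.2],
    [0.1, 0, 6, 0, 0, 0, 0.2],
    [0.1, 0, 8.3, 0, 0, 0, 0.2],
    [0.1, 0, 9.4, 0, 0, 0, 0.2],
    [0.1, 0, 9.9, 0, 0, 0, 0.2],
    [0.1, 0, 10.2, 0, 0, 0, 0.2],
    [0.1, 0, 10.4, 0, 0, 0, 0.2],
    [0.1, 0, 10.45, 0, 0, 0, 0.2],
    [0.1, 0, 10.45, 0, 0, 0, 0.2]
  ]
}}

```text
clock: 26.22
position: [0.5457, 0.2008, 0.0247]
ee_rot: [1.0, 0.005, 0.001, -0.0]
contact_force: [0.7, 0.0, 0.1]
grip_width: 0.0286
```

{"name": "apply_moves", "arguments": {
  "deltas": [
    [0, 0, 0, 0, 0, 0, 0.48],
    [0, 0, 0, 0, 0, 0, 0.48],
    [0, 0, 0, 0, 0, 0, 0.48],
    [0, 0, 0, 0, 0, 0, 0.48],
    [0, 0, -1, 0, 0, 0, 0.48],
    [0, 0, -4, 0, 0, 0, 0.48],
    [0, 0, -8, 0, 0, 0, 0.48],
    [0, 0, -12, 0, 0, 0, 0.48],
    [0, 0, -15, 0, 0, 0, 0.3],
    [-4, -2, -18, 0, 0, 0, 0],
    [-8, -4, -18, 0, 0, 0, 0],
    [-12, -5, -18, 0, 0, 0, 0],
    [-15.5, -5, -18, 0, 0, 0, 0],
    [-15.5, -5, -18, 0, 0, 0, 0],
    [-15.5, -5, -18, 0, 0, 0, 0],
    [-15.5, -5, -18, 0, 0, 0, 0]
  ]
}}

```text
clock: 27.55
position: [0.3895, 0.2495, 0.2042]
ee_rot: [1.0, 0.005, 0.001, -0.0]
contact_force: [0.5, -0.1, -0.1]
grip_width: 0.0004
```

```bash
python3 - <<'E'
from h import *
print(robot.get_obs()['position']); im,c=snap('wrist','dr3'); print(brackets(im,c,150,z0=.01)); go(.405,.25,.045,0.01)
cv2.imwrite('pics/dr3b.png',cv2.resize(im[:,:,::-1],(640,480)))
E
```

```text
[0.38948949 0.24949454 0.20423225]
[]
delta [ 1.41 -0.02 15.92] [-0.001 -0.002 -0.   ]
```

View pics/dr3b.png

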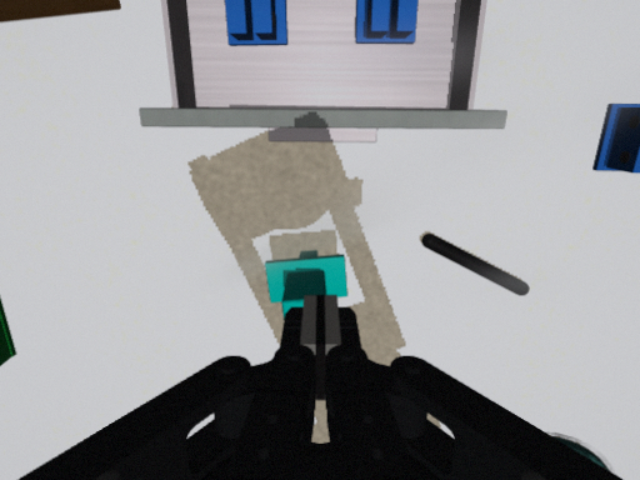

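Both brackets stand in the drawer at px (257,20) and (386,20). The turquoise decoy is at px (305,280), x≈.345. I'll descend at x=.43, clear of it.

{"name": "apply_moves", "arguments": {
  "deltas": [
    [4, 0, 0, 0, 0, 0, 0],
    [4, 0, 2, 0, 0, 0, 0],
    [4, 0, 6, 0, 0, 0, 0],
    [4, 0, 10, 0, 0, 0, 0],
    [4, 0, 13, 0, 0, 0, 0],
    [4, 0, 15.4, 0, 0, 0, 0],
    [4, 0, 15.4, 0, 0, 0, 0],
    [4, 0, 15.4, 0, 0, 0, 0]
  ]
}}

```text
clock: 28.27
position: [0.4296, 0.249, 0.0483]
ee_rot: [1.0, 0.004, -0.001, 0.0]
contact_force: [0.9, 0.6, 0.3]
grip_width: 0.0002
```

{"name": "apply_moves", "arguments": {
  "deltas": [
    [0.4, 0, 0, 0, 0, 0, 0],
    [0.8, 0, 0, 0, 0, 0, 0],
    [1.2, 0, 0, 0, 0, 0, 0],
    [1.5, 0, 0, 0, 0, 0, 0],
    [1.8, 0, 0, 0, 0, 0, 0],
    [2.2, 0, 0, 0, 0, 0, 0],
    [2.6, 0, 0, 0, 0, 0, 0],
    [3.0, 0, 0, 0, 0, 0, 0],
    [3.5, 0, 0, 0, 0, 0, 0],
    [4.0, 0, 0, 0, 0, 0, 0],
    [4.5, 0, 0, 0, 0, 0, 0],
    [5.0, 0, 0, 0, 0, 0, 0],
    [5.5, 0, 0, 0, 0, 0, 0],
    [6.0, 0, 0, 0, 0, 0, 0],
    [6.5, 0, 0, 0, 0, 0, 0],
    [7.0, 0, 0, 0, 0, 0, 0],
    [7.5, 0, 0, 0, 0, 0, 0],
    [8.0, 0, 0, 0, 0, 0, 0],
    [8.5, 0, 0, 0, 0, 0, 0],
    [9.0, 0, 0, 0, 0, 0, 0]
  ]
}}

```text
clock: 29.93
position: [0.5193, 0.2504, 0.0493]
ee_rot: [1.0, 0.005, -0.0, 0.0]
contact_force: [-2.7, -2.2, -0.8]
grip_width: -0.0001
```

{"name": "apply_moves", "arguments": {
  "deltas": [
    [0.5, 0, 0, 0, 0, 0, 0],
    [1.0, 0, 0, 0, 0, 0, 0],
    [1.5, 0, 0, 0, 0, 0, 0],
    [2.0, 0, 0, 0, 0, 0, 0],
    [2.5, 0, 0, 0, 0, 0, 0],
    [3.0, 0, 0, 0, 0, 0, 0],
    [3.5, 0, 0, 0, 0, 0, 0],
    [4.0, 0, 0, 0, 0, 0, 0],
    [4.4, 0, 0, 0, 0, 0, 0],
    [4.8, 0, 0, 0, 0, 0, 0],
    [5.1, 0, 0, 0, 0, 0, 0],
    [5.4, 0, 0, 0, 0, 0, 0],
    [5.7, 0, 0, 0, 0, 0, 0],
    [6.0, 0, 0, 0, 0, 0, 0],
    [6.2, 0, 0, 0, 0, 0, 0],
    [6.4, 0, 0, 0, 0, 0, 0],
    [6.5, 0, 0, 0, 0, 0, 0],
    [6.5, 0, 0, 0, 0, 0, 0]
  ]
}}

```text
clock: 31.43
position: [0.5845, 0.2512, 0.0494]
ee_rot: [1.0, 0.005, 0.0, -0.0]
contact_force: [0.1, -0.5, 0.9]
grip_width: -0.0002
```

{"name": "apply_moves", "arguments": {
  "deltas": [
    [0.2, 0, 0, 0, 0, 0, 0],
    [0.4, 0, 0, 0, 0, 0, 0],
    [0.6, 0, 0, 0, 0, 0, 0],
    [0.8, 0, 0, 0, 0, 0, 0],
    [1.0, 0, 0, 0, 0, 0, 0],
    [1.1, 0, 0, 0, 0, 0, 0],
    [1.1, 0, 0, 0, 0, 0, 0]
  ]
}}

```text
clock: 32.02
position: [0.5955, 0.2513, 0.0494]
ee_rot: [1.0, 0.005, 0.0, -0.0]
contact_force: [-0.5, 1.0, -0.6]
grip_width: 0.0001
```

{"name": "apply_moves", "arguments": {
  "deltas": [
    [0.1, 0, 0, 0, 0, 0, 0],
    [0.2, 0, 0, 0, 0, 0, 0],
    [0.3, 0, 0, 0, 0, 0, 0],
    [0.4, 0, 0, 0, 0, 0, 0],
    [0.4, 0, 0, 0, 0, 0, 0]
  ]
}}

```text
clock: 32.43
position: [0.5976, 0.2512, 0.0492]
ee_rot: [1.0, 0.005, -0.001, 0.0]
contact_force: [-5.3, 0.9, 3.0]
grip_width: -0.0001
```

{"name": "apply_moves", "arguments": {
  "deltas": [
    [0.1, 0, 0, 0, 0, 0, 0],
    [0.2, 0, 0, 0, 0, 0, 0],
    [0.2, 0, 0, 0, 0, 0, 0]
  ]
}}

```text
clock: 32.68
position: [0.5976, 0.2511, 0.049]
ee_rot: [1.0, 0.005, -0.003, 0.0]
contact_force: [-9.8, 0.0, 7.2]
grip_width: 0.0001
```

The drawer is against its stop: no motion at 9.8 N. I back off and head to C.

{"name": "apply_moves", "arguments": {
  "deltas": [
    [-0.5, 0, 0, 0, 0, 0, 0],
    [-2, 0, 0, 0, 0, 0, 0],
    [-4, 0, 0, 0, 0, 0, 0],
    [-5, 0, -4, 0, 0, 0, 0],
    [-5, 0, -8, 0, 0, 0, 0],
    [-5, 0, -12, 0, 0, 0, 0.3],
    [-5, 0, -15, 0, 0, 0, 0.7],
    [-6, 4, -15, 0, 0, 0, 0.7],
    [-7, 8, -15, 0, 0, 0, 0.7],
    [-9, 12, -15, 0, 0, 0, 0.7],
    [-11, 16, -15, 0, 0, 0, 0.7],
    [-13, 20, -15, 0, 0, 0, 0.7],
    [-14, 24, -15, 0, 0, 0, 0.7],
    [-15, 27, -15, 0, 0, 0, 0.7],
    [-15, 27, -15, 0, 0, 0, 0.7],
    [-15, 27, -15, 0, 0, 0, 0.7]
  ]
}}

```text
clock: 34.02
position: [0.4538, -0.0223, 0.1997]
ee_rot: [1.0, 0.003, 0.001, 0.0]
contact_force: [0.2, -0.4, -0.0]
grip_width: 0.0595
```

```bash
python3 - <<'E'
from h import *
print(robot.get_obs()['position']); im,c=snap('wrist','w5'); 
for k in brackets(im,c,150): print(k)
s,cs=snap('side','s5'); 
for k in brackets(s,cs,60): print('side',k)
go(.4478,-.0167,.08,-.01)
cv2.imwrite('pics/s5c.png',cv2.resize(s[100:320,170:330,::-1],(436,600),interpolation=2))
E
```

```text
[ 0.4537722  -0.02234057  0.19971929]
(array([ 0.4487, -0.0164,  0.021 ]), np.float64(0.917), array([250., 166.]))
(array([ 0.4416, -0.1181, -0.3979]), np.float64(0.937), array([342., 177.]))
side (array([-0.5314, -1.3867, -1.0999]), np.float64(0.426), array([474.,  18.]))
side (array([-0.5553, -0.9538,  0.2324]), np.float64(0.587), array([499.,  59.]))
side (array([ 0.4395, -0.119 , -0.1835]), np.float64(0.844), array([285., 171.]))
side (array([ 0.4484, -0.0196, -0.0076]), np.float64(0.779), array([280., 191.]))
delta [-0.67 -0.34 11.96] [-0.    -0.002  0.019]
```

View pics/s5c.png

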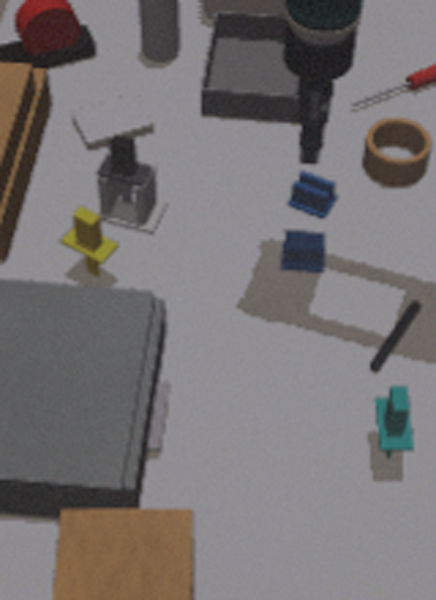

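The drawer is closed, with the panel flush against the unit. Now C.

{"name": "apply_moves", "arguments": {
  "deltas": [
    [-0.6, -0.4, 4, 0, 0, 0.01, 0.7],
    [-0.6, -0.4, 8, 0, 0, 0.01, 0.7],
    [-0.6, -0.4, 11, 0, 0, 0.01, 0.7],
    [-0.6, -0.4, 12, 0, 0, 0.01, 0.7],
    [-0.6, -0.4, 12, 0, 0, 0.01, 0.7],
    [-0.6, -0.4, 12, 0, 0, 0.01, 0.7]
  ]
}}

```text
clock: 34.62
position: [0.4478, -0.0149, 0.0789]
ee_rot: [1.0, 0.001, -0.001, -0.0]
contact_force: [0.6, -0.4, 0.6]
grip_width: 0.0595
```

```bash
python3 - <<'E'
from h import *
align('c3'); go(.448,-.0167,.0125,0)
E
```

```text
[ 0.4478158  -0.01493553  0.07890336] 0.5693762751390112
163 blue 228 274 mid 251.0 44
166 blue 228 288 mid 258.0 61
169 blue 228 288 mid 258.0 31
172 blue 228 288 mid 258.0 30
175 blue 228 288 mid 258.0 24
178 blue 228 289 mid 258.5 18
181 blue 228 288 mid 258.0 61
184 blue 228 288 mid 258.0 61
187 blue 229 288 mid 258.5 60
190 blue 229 288 mid 258.5 60
193 blue 229 288 mid 258.5 60
196 blue 229 288 mid 258.5 60
delta [-0.07  0.14  6.72] [-0.    -0.001  0.002]
```

{"name": "apply_moves", "arguments": {
  "deltas": [
    [0, 0.15, 2.5, 0, 0, 0, 0.7],
    [0, 0.15, 4.7, 0, 0, 0, 0.7],
    [0, 0.15, 6, 0, 0, 0, 0.7],
    [0, 0.15, 6.4, 0, 0, 0, 0.7],
    [0, 0.15, 6.4, 0, 0, 0, 0.7],
    [0, 0.15, 6.4, 0, 0, 0, 0.2],
    [0, 0.15, 6.4, 0, 0, 0, 0.2],
    [0, 0.15, 6.4, 0, 0, 0, 0.2],
    [0, 0.15, 6.4, 0, 0, 0, 0.2],
    [0, 0.15, 6.4, 0, 0, 0, 0.2]
  ]
}}

```text
clock: 35.5
position: [0.4488, -0.0179, 0.0167]
ee_rot: [1.0, -0.0, 0.001, 0.0]
contact_force: [-1.3, 1.3, 7.5]
grip_width: 0.0289
```

{"name": "apply_moves", "arguments": {
  "deltas": [
    [0, 0, -2, 0, 0, 0, 0.2],
    [0, 0, -5, 0, 0, 0, 0.2],
    [0, 0, -9, 0, 0, 0, 0.2],
    [0, 0, -12, 0, 0, 0, 0.2],
    [0, 0, -14, 0, 0, 0, 0.2],
    [0, 0, -14, 0, 0, 0, 0.2]
  ]
}}

```text
clock: 36.0
position: [0.4507, -0.0183, 0.1602]
ee_rot: [1.0, -0.0, 0.005, 0.001]
contact_force: [1.0, -0.1, -0.9]
grip_width: 0.0284
```

```bash
python3 - <<'E'
from h import *
# basket pose from initial wrist image w1 px (800x600 coords *.64), camera at TCP (.5491,-.0815,.3998), R=quat(1,-.001,-.001,0)
c=cam('scene'); g=lambda t,u,v,z: print(t,ray(c,(90+u/2.5,90+v/2.5),z).round(3))
g('near',180,200,.05);g('right',260,160,.05);g('far',180,104,.05);g('left',99,150,.05)
go(.533,-.34,.15,0)
E
```

```text
near [ 0.601 -0.266  0.05 ]
right [ 0.466 -0.261  0.05 ]
far [ 0.464 -0.446  0.05 ]
left [ 0.615 -0.433  0.05 ]
delta [ 8.22 32.16  1.15] [ 0.002 -0.009 -0.   ]
```

{"name": "apply_moves", "arguments": {
  "deltas": [
    [0.5, 2, 0, 0, 0, -0.12, 0.2],
    [1, 5, 0, 0, 0, -0.24, 0.2],
    [2, 8, 0, 0, 0, -0.36, 0.2],
    [3, 11, 0, 0, 0, -0.48, 0.2],
    [4, 14, 0, 0, 0, -0.6, 0.2],
    [5, 17, 0, 0, 0, -0.72, 0.2],
    [6, 20, 0, 0, 0, -0.84, 0.2],
    [7, 23, 0, 0, 0, -0.96, 0.2],
    [8, 26, 0, 0, 0, -1.08, 0.2],
    [8.5, 29.4, 0, 0, 0, -1.2, 0.2],
    [8.5, 29.4, 0, 0, 0, -1.32, 0.2],
    [8.5, 29.4, 0, 0, 0, -1.44, 0.2],
    [8.5, 29.4, 0, 0, 0, -1.56, 0.2],
    [8.5, 29.4, 0, 0, 0, -1.57, 0.2],
    [8.5, 29.4, 0, 0, 0, -1.57, 0.2]
  ]
}}

```text
clock: 37.25
position: [0.5319, -0.3114, 0.1545]
ee_rot: [0.708, 0.706, -0.0, -0.001]
contact_force: [0.1, 0.5, -0.7]
grip_width: 0.0287
```

```bash
python3 - <<'E'
from h import *
o=robot.get_obs(); print(o['position'],o['joint_positions'][5]); go(.536,-.312,.0235,np.pi/2)
im,c=snap('wrist','k1'); cv2.imwrite('pics/k1b.png',cv2.resize(im[:,:,::-1],(640,480)))
E
```

```text
[ 0.53187424 -0.3114256   0.1545259 ] -0.637902475494412
delta [-0.07  0.43 13.1 ] [-0.001 -0.001 -0.004]
```

View pics/k1b.png

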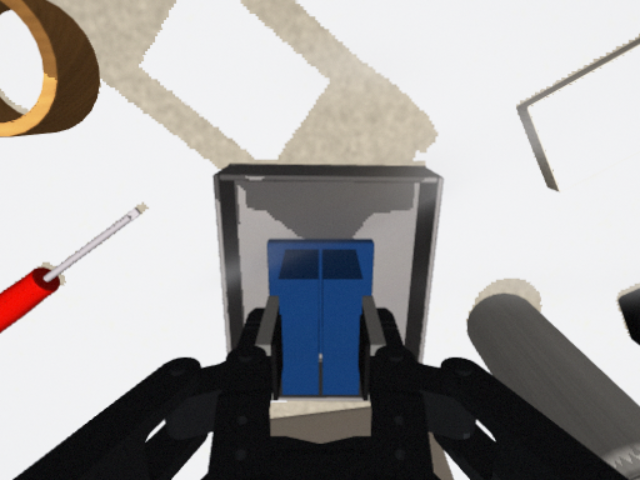

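```bash
python3 - <<'E'
from h import *
c=cam('wrist'); f=lambda t,u,v,z: print(t,ray(c,(u*.8,v*.8),z).round(4))
f('far top',330,167,.05);f('left top',216,180,.05);f('right top',440,180,.05);f('can base',500,300,0)
E
```

```text
far top [ 0.5387 -0.2657  0.05  ]
left top [ 0.4647 -0.2739  0.05  ]
right top [ 0.6101 -0.2743  0.05  ]
can base [ 0.6878 -0.3886  0.    ]
```

{"name": "apply_moves", "arguments": {
  "deltas": [
    [-0.2, 0.4, 4, 0, 0, 0, 0.2],
    [-0.2, 0.4, 8, 0, 0, 0, 0.2],
    [-0.2, 0.4, 10.5, 0, 0, 0, 0.2],
    [-0.2, 0.4, 12, 0, 0, 0, 0.2],
    [-0.2, 0.4, 12.7, 0, 0, 0, 0.2],
    [-0.2, 0.4, 13.1, 0, 0, 0, 0.2],
    [-0.2, 0.4, 13.1, 0, 0, 0, 0.2]
  ]
}}

```text
clock: 37.88
position: [0.5365, -0.3137, 0.0241]
ee_rot: [0.708, 0.706, -0.0, -0.0]
contact_force: [0.5, 0.2, -1.2]
grip_width: 0.0288
```

{"name": "apply_moves", "arguments": {
  "deltas": [
    [0, 0, 0.15, 0, 0, 0, 0.2],
    [0, 0, 0.25, 0, 0, 0, 0.2],
    [0, 0, 0.25, 0, 0, 0, 0.2],
    [0, 0, 0.25, 0, 0, 0, 0.48],
    [0, 0, 0.25, 0, 0, 0, 0.48],
    [0, 0, 0.25, 0, 0, 0, 0.48],
    [0, 0, 0.25, 0, 0, 0, 0.48],
    [0, 0, -1, 0, 0, 0, 0.48],
    [0, 0, -4, 0, 0, 0, 0.48],
    [0, 0, -8, 0, 0, 0, 0.48],
    [0, 0, -12, 0, 0, 0, 0.48],
    [0, 0, -16, 0, 0, 0, 0.48],
    [0, 0, -18, 0, 0, 0, 0.48],
    [0, 0, -18, 0, 0, 0, 0.48]
  ]
}}

```text
clock: 39.05
position: [0.5395, -0.316, 0.2117]
ee_rot: [0.707, 0.707, 0.001, 0.006]
contact_force: [0.7, -0.1, -0.2]
grip_width: 0.0413
```

```bash
python3 - <<'E'
from h import *
go(.4415,-.1183,.20,-.38); go(.45,-.14,.20,np.pi/2)
im,c=snap('wrist','k2')
for k in brackets(im,c,150): print(k)
s,cs=snap('side','s6')
for k in brackets(s,cs,60): print('side',k)
E
```

```text
delta [19.77 -9.83  0.94] [ 0.013 -0.005  1.95 ]
delta [17.6  -8.98  0.96] [ 0.009  0.007 -0.001]
(array([ 0.5368, -0.3149,  1.5646]), np.float64(0.986), array([252., 158.]))
side (array([-0.0213, -1.4457,  0.7334]), np.float64(0.568), array([374.,   8.]))
side (array([ 0.5397, -0.3529,  0.0622]), np.float64(0.412), array([263., 129.]))
side (array([ 0.4406, -0.1522,  1.5201]), np.float64(0.36), array([285., 168.]))
```

{"name": "apply_moves", "arguments": {
  "deltas": [
    [4, -2, 0, 0, 0, -0.12, 0.7],
    [8, -4, 0, 0, 0, -0.24, 0.7],
    [12, -6, 0, 0, 0, -0.36, 0.7],
    [16, -8, 0, 0, 0, -0.48, 0.7],
    [19.8, -9.8, 0, 0, 0, -0.6, 0.7],
    [19.8, -9.8, 0, 0, 0, -0.72, 0.7],
    [19.8, -9.8, 0, 0, 0, -0.84, 0.7],
    [19.8, -9.8, 0, 0, 0, -0.96, 0.7],
    [19.8, -9.8, 0, 0, 0, -1.08, 0.7],
    [19.8, -9.8, 0, 0, 0, -1.19, 0.7],
    [19.8, -9.8, 0, 0, 0, -1.19, 0.7],
    [19.8, -9.8, 0, 0, 0, -1.19, 0.7]
  ]
}}

```text
clock: 40.15
position: [0.4376, -0.1152, 0.2032]
ee_rot: [0.191, 0.982, 0.0, -0.001]
contact_force: [-0.7, 0.8, 0.4]
grip_width: 0.0597
```

```bash
python3 - <<'E'
from h import *
o=robot.get_obs(); print(o['position'],o['joint_positions'][5])
im,c=snap('wrist','d3')
for k in brackets(im,c,150): print(k)
print(blue(im)[:300].sum())
E
```

```text
[ 0.43757371 -0.11522611  0.20318739] -1.596149833827167
(array([ 0.442 , -0.1183, -0.3816]), np.float64(0.829), array([255., 163.]))
(array([ 0.5331, -0.3286, -0.9622]), np.float64(0.395), array([130., 286.]))
2694
```

```bash
python3 - <<'E'
from h import *
go(.4415,-.1183,.08,np.pi-.385)
E
```

```text
delta [-0.48 -0.14 12.34] [ 0.    -0.002 -0.   ]
```

{"name": "apply_moves", "arguments": {
  "deltas": [
    [-0.5, -0.1, 4, 0, 0, 0, 0.7],
    [-0.5, -0.1, 8, 0, 0, 0, 0.7],
    [-0.5, -0.1, 11, 0, 0, 0, 0.7],
    [-0.5, -0.1, 12.3, 0, 0, 0, 0.7],
    [-0.5, -0.1, 12.3, 0, 0, 0, 0.7],
    [-0.5, -0.1, 12.3, 0, 0, 0, 0.7]
  ]
}}

```text
clock: 40.7
position: [0.4421, -0.1182, 0.0806]
ee_rot: [0.191, 0.982, 0.0, -0.001]
contact_force: [-0.0, -0.4, 0.0]
grip_width: 0.0596
```

```bash
python3 - <<'E'
from h import *
align('d4'); go(.4415,-.1183,.0125,np.pi-.385)
E
```

```text
[ 0.44214826 -0.11821346  0.08061407] 0.018272196733192136
166 blue 226 284 mid 255.0 58
169 blue 226 286 mid 256.0 49
172 blue 226 286 mid 256.0 39
175 blue 226 285 mid 255.5 37
178 blue 226 285 mid 255.5 34
181 blue 226 286 mid 256.0 58
184 blue 227 286 mid 256.5 55
187 blue 227 286 mid 256.5 57
190 blue 227 286 mid 256.5 59
193 blue 228 286 mid 257.0 58
196 blue 227 286 mid 256.5 59
delta [ 0.16 -0.03  6.91] [ 0.    -0.     0.002]
```

{"name": "apply_moves", "arguments": {
  "deltas": [
    [0.1, 0, 2.5, 0, 0, 0, 0.7],
    [0.1, 0, 4.7, 0, 0, 0, 0.7],
    [0.1, 0, 6, 0, 0, 0, 0.7],
    [0.1, 0, 6.6, 0, 0, 0, 0.7],
    [0.1, 0, 6.6, 0, 0, 0, 0.7],
    [0.1, 0, 6.6, 0, 0, 0, 0.2],
    [0.1, 0, 6.6, 0, 0, 0, 0.2],
    [0.1, 0, 6.6, 0, 0, 0, 0.2],
    [0.1, 0, 6.6, 0, 0, 0, 0.2],
    [0.1, 0, 6.6, 0, 0, 0, 0.2]
  ]
}}

```text
clock: 41.58
position: [0.4431, -0.1185, 0.0167]
ee_rot: [0.19, 0.982, -0.0, 0.001]
contact_force: [-0.1, 0.8, 6.4]
grip_width: 0.0283
```

{"name": "apply_moves", "arguments": {
  "deltas": [
    [0, 0, -2, 0, 0, 0, 0.2],
    [0, 0, -5, 0, 0, 0, 0.2],
    [0, 0, -9, 0, 0, 0, 0.2],
    [0, 0, -12, 0, 0, 0, 0.2],
    [0, 0, -14, 0, 0, 0, 0.2],
    [0, 0, -14, 0, 0, 0, 0.2],
    [0, 0, -14, 0, 0, 0, 0.2]
  ]
}}

```text
clock: 42.17
position: [0.4429, -0.1185, 0.1569]
ee_rot: [0.19, 0.982, -0.0, 0.002]
contact_force: [-0.6, -0.1, -3.3]
grip_width: 0.0289
```

```bash
python3 - <<'E'
from h import *
go(.537,-.393,.155,np.pi/2)
E
```

```text
delta [-18.96 -21.97   0.26] [0.002 0.004 1.189]
```

{"name": "apply_moves", "arguments": {
  "deltas": [
    [-2, -2.3, 0, 0, 0, 0.12, 0.2],
    [-4.5, -5.2, 0, 0, 0, 0.24, 0.2],
    [-7, -8, 0, 0, 0, 0.36, 0.2],
    [-9.5, -11, 0, 0, 0, 0.48, 0.2],
    [-12, -14, 0, 0, 0, 0.6, 0.2],
    [-14.5, -17, 0, 0, 0, 0.72, 0.2],
    [-17, -20, 0, 0, 0, 0.84, 0.2],
    [-19, -22, 0, 0, 0, 0.96, 0.2],
    [-19, -22, 0, 0, 0, 1.08, 0.2],
    [-19, -22, 0, 0, 0, 1.189, 0.2],
    [-19, -22, 0, 0, 0, 1.189, 0.2],
    [-19, -22, 0, 0, 0, 1.189, 0.2],
    [-19, -22, 0, 0, 0, 1.189, 0.2]
  ]
}}

```text
clock: 43.25
position: [0.5356, -0.3921, 0.1539]
ee_rot: [0.706, 0.708, -0.0, -0.001]
contact_force: [0.7, 0.1, -2.4]
grip_width: 0.0286
```

```bash
python3 - <<'E'
from h import *
print(robot.get_obs()['position']);go(.537,-.394,.0245,np.pi/2)
E
```

```text
[ 0.5356088  -0.39214189  0.15392794]
delta [-0.21  0.16 12.94] [-0.002 -0.002  0.003]
```

{"name": "apply_moves", "arguments": {
  "deltas": [
    [0, 0.1, 4, 0, 0, 0, 0.2],
    [0, 0.1, 8, 0, 0, 0, 0.2],
    [0, 0.1, 10.5, 0, 0, 0, 0.2],
    [0, 0.1, 12, 0, 0, 0, 0.2],
    [0, 0.1, 12.7, 0, 0, 0, 0.2],
    [0, 0.1, 13.0, 0, 0, 0, 0.2],
    [0, 0.1, 13.2, 0, 0, 0, 0.2],
    [0, 0.1, 13.25, 0, 0, 0, 0.2]
  ]
}}

```text
clock: 43.92
position: [0.5381, -0.3936, 0.0238]
ee_rot: [0.707, 0.707, 0.0, 0.001]
contact_force: [0.3, 0.6, -3.2]
grip_width: 0.0285
```

{"name": "apply_moves", "arguments": {
  "deltas": [
    [0, 0, 0.12, 0, 0, 0, 0.2],
    [0, 0, 0.2, 0, 0, 0, 0.2],
    [0, 0, 0.2, 0, 0, 0, 0.2],
    [0, 0, 0.2, 0, 0, 0, 0.48],
    [0, 0, 0.2, 0, 0, 0, 0.48],
    [0, 0, 0.2, 0, 0, 0, 0.48],
    [0, 0, 0.2, 0, 0, 0, 0.48],
    [0, 0, -1, 0, 0, 0, 0.48],
    [0, 0, -4, 0, 0, 0, 0.48],
    [0, 0, -8, 0, 0, 0, 0.48],
    [0, 0, -12, 0, 0, 0, 0.48],
    [0, 0, -16, 0, 0, 0, 0.48],
    [3, 0, -19, 0, 0, 0, 0.48],
    [7, 0, -22, 0, 0, 0, 0.48],
    [11, -3, -22, 0, 0, 0, 0.48],
    [13, -6, -22, 0, 0, 0, 0.48],
    [13, -8, -22, 0, 0, 0, 0.48],
    [13, -8, -22, 0, 0, 0, 0.48]
  ]
}}

```text
clock: 45.42
position: [0.4523, -0.2595, 0.2437]
ee_rot: [0.707, 0.708, -0.001, -0.002]
contact_force: [-1.0, 0.2, -0.8]
grip_width: 0.0407
```

```bash
python3 - <<'E'
from h import *
o=robot.get_obs(); print(o['position'],o['clock'],o['contact_force'])
s,cs=snap('scene','s9'); w,cw=snap('wrist','w9'); d,cd=snap('side','s9s')
for k in brackets(w,cw,150,z0=.005): print(k)
a=cv2.resize(s[90:330,90:400,::-1],(620,480),interpolation=2); cv2.imwrite('pics/s9c.png',a)
E
```

```text
[ 0.45229846 -0.25950024  0.24366122] 45.4167 [-0.97653059  0.16856751 -0.80241939]
(array([ 0.5381, -0.3155,  1.5724]), np.float64(0.971), array([320., 197.]))
(array([ 0.5442, -0.3821, -1.1044]), np.float64(0.416), array([320., 239.]))
```

View pics/s9c.png

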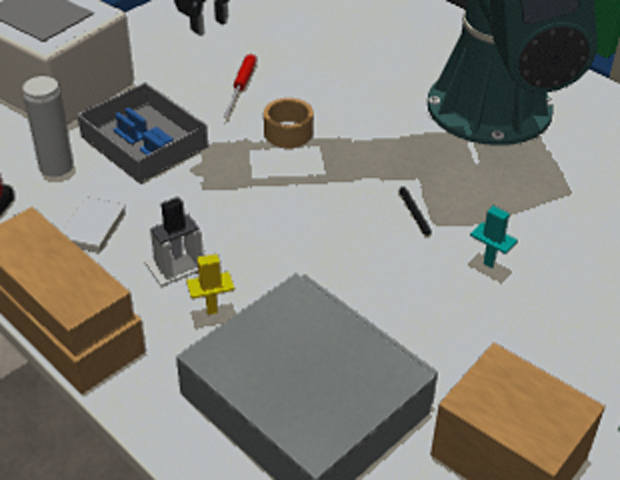

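```bash
python3 - <<'E'
from h import *
print(robot.finish_job())
E
```

```text
the job is handed in; nothing more can be done
None
```

I gauged all four blue brackets, sorted them as asked, and handed the job in at about 45 s. No verdict is reported.

| Bracket (starting spot) | Gauge result | Now |
|---|---|---|
| A (.56, -.02) | sound: shoulder stopped at 16 mm | upright in the drawer |
| B (.56, -.13) | sound: shoulder stopped at 16 mm | upright in the drawer |
| C (.45, -.02) | pinched: tip stopped at the mouth with 5.9 N | grey basket |
| D (.44, -.12) | spread: tip went in about 30 mm | grey basket |

- **Order:** I hung the gauge back on its stand right after probing, because the gripper was needed for the brackets.
- **Drawer:** I pushed it slowly until it stopped moving, with 9.8 N on the finger. The side view then showed the panel flush with the unit. I did not measure that gap more finely than by eye, and I saw the two brackets standing only before closing.
- **Last look:** The scene picture shows the gauge on its stand, C and D in the basket, the drawer shut and the other things undisturbed. The highest force I read was about 11 N.
- **Check that disagreed:** In the last wrist view, the fit on D scored only 0.42 because it was partly hidden. The scene picture shows D in the basket.

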